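# Stack the screw cartons and set the stock tally dial

### The job

Move the tape measure off the stacking board into the shallow steel tray, then stack all the screw cartons on the board in one square column, each lying on a long side, centred on the outline and turned as it shows; one carton stands on its end and must first be laid down. When the column is complete, turn the tally dial's pointer to the row with as many studs as there are cartons. Do not knock over the spray can.

Things in the scene. Friction and masses are not known exactly. Their poses are not given: they have to be found in the camera images.
- board_top (a point): Centre of the top face of the stacking board, a fixed plywood board 150 mm (its x) by 130 mm (its y), top face 18 mm above the bench. A dark line on it outlines the carton footprint, 56 mm along the board's x and 84 mm along its y, centred on this point.
- tray: Shallow open steel tray, fixed, outside 150 mm (its x) by 170 mm (its y) by 30 mm high, walls and floor 4 to 5 mm thick. Origin at the centre of its underside, z up. It and the dial may have changed places.
- dial_base: Fixed aluminium plate (134 x 134 mm, 8 mm thick) of the tally dial. Origin on the bench straight under the dial's turning axis; z up; the plate reaches from -46 to +88 mm along its x and 67 mm either side in y. Five rows of small black studs fan out on it beyond the knob, radially from the axis: 1 to 5 studs, at angles 0.35 rad apart, the row of 3 exactly along the plate's +x, the rows of 1 and 2 counter-clockwise of it seen from above, 4 and 5 clockwise.
- dial_grip (a point): Point on the dial's axis, fixed to the plate and with its axes, 42 mm above the bench, at the height to grip the knob: a black bar 58 mm long, 18 mm wide, upright on a round disc of 66 mm diameter; the bar reaches from 16.5 to 56.5 mm above the bench. A white line on one end of the bar and the white tip at the disc's edge are the pointer.
- dial (a joint): Angle of the dial's knob in rad, range 0 to 2.1, growing clockwise seen from above. The pointer (and the bar's length) is at angle 1.05 - value, counter-clockwise from the plate's +x: 0.35 points to the row of 1 stud, 0.70 to 2, 1.05 to 3, 1.40 to 4, 1.75 to 5. It stays where it is left (light friction).
- tape_c (a point): Centre of the tape measure, a black and yellow case 37 mm thick (its x) by 65 mm (its y, the hook adds some 15 mm) by 62 mm high (its z, up), about 0.3 kg, half-way up; it stands on the stacking board at the start. Grip it across its x.
- spray_can: Spray can standing upright on the bench, a bystander, 52 mm diameter, 160 mm high. Origin at the centre of its underside, z up its axis.
- carton_1_c (a point): Centre of a closed carton of screws, 48 mm (its x) by 76 mm (its y, the long axis) by 45 mm (its z), about 0.3 kg. Starts lying on a long side; may be absent. All cartons are alike.
- carton_2_c (a point): Centre of a closed carton of screws, 48 mm (its x) by 76 mm (its y, the long axis) by 45 mm (its z), about 0.3 kg. Starts lying on a long side; may be absent. All cartons are alike.
- carton_3_c (a point): Centre of a closed carton of screws, 48 mm (its x) by 76 mm (its y, the long axis) by 45 mm (its z), about 0.3 kg. Starts lying on a long side; may be absent. All cartons are alike.
- carton_4_c (a point): Centre of a closed carton of screws, 48 mm (its x) by 76 mm (its y, the long axis) by 45 mm (its z), about 0.3 kg. Starts lying on a long side; may be absent. All cartons are alike.
- carton_5_c (a point): Centre of a closed carton of screws, 48 mm (its x) by 76 mm (its y, the long axis) by 45 mm (its z), about 0.3 kg. Always there; starts standing on its end, 76 mm high, its y upright. It can be tipped over by pushing near its top along its z. All cartons are alike.

How it is judged:
On the way, in this order (a step that is already met when the one before it is completed fails the run):
1. every carton that is present lies squarely in one column on the board (horizontal distance between each of carton_1_c, carton_2_c, carton_3_c, carton_4_c, carton_5_c and board_top below 0.012 m and angle between the y axis of each of carton_1_c, carton_2_c, carton_3_c, carton_4_c, carton_5_c and the y axis of board_top, either way round below 0.15 rad and linear speed of each of carton_1, carton_2, carton_3, carton_4, carton_5 below 0.05 m/s), for 0.3 s.
2. then the dial points to the number of cartons in the column (((value of joint dial between 0.95 and 1.15 rad and height (world z) of any of carton_1_c, carton_2_c, carton_3_c, carton_4_c, carton_5_c above 0.1105 m and height (world z) of each of carton_1_c, carton_2_c, carton_3_c, carton_4_c, carton_5_c below 0.1505 m) or (value of joint dial between 1.3 and 1.5 rad and height (world z) of any of carton_1_c, carton_2_c, carton_3_c, carton_4_c, carton_5_c above 0.1555 m and height (world z) of each of carton_1_c, carton_2_c, carton_3_c, carton_4_c, carton_5_c below 0.1955 m) or (value of joint dial between 1.65 and 1.85 rad and height (world z) of any of carton_1_c, carton_2_c, carton_3_c, carton_4_c, carton_5_c above 0.2005 m and height (world z) of each of carton_1_c, carton_2_c, carton_3_c, carton_4_c, carton_5_c below 0.2405 m))), for 0.2 s.
At the end, for the whole second after the job is handed in: Every carton present is at rest, centre within 12 mm of the board's centre seen from above, its long axis within 0.15 rad of the outline's (either way round); the tape measure is in the tray; the dial points within 0.1 rad of the row with as many studs as there are cartons (all of step 1 and ((value of joint dial between 0.95 and 1.15 rad and height (world z) of any of carton_1_c, carton_2_c, carton_3_c, carton_4_c, carton_5_c above 0.1105 m and height (world z) of each of carton_1_c, carton_2_c, carton_3_c, carton_4_c, carton_5_c below 0.1505 m) or (value of joint dial between 1.3 and 1.5 rad and height (world z) of any of carton_1_c, carton_2_c, carton_3_c, carton_4_c, carton_5_c above 0.1555 m and height (world z) of each of carton_1_c, carton_2_c, carton_3_c, carton_4_c, carton_5_c below 0.1955 m) or (value of joint dial between 1.65 and 1.85 rad and height (world z) of any of carton_1_c, carton_2_c, carton_3_c, carton_4_c, carton_5_c above 0.2005 m and height (world z) of each of carton_1_c, carton_2_c, carton_3_c, carton_4_c, carton_5_c below 0.2405 m)) and x of tape_c in the frame of tray between -0.05 and 0.05 m and y of tape_c in the frame of tray between -0.06 and 0.06 m and z of tape_c in the frame of tray below 0.05 m); the robot touches nothing.
It fails at once if the spray can is knocked over (angle between spray_can's own z axis and vertical above 0.7 rad).
Of carton_1, carton_2, carton_3, carton_4 only 2 to 4 are there at a start; the rules pass over those that are not, and their reading is None.
At some moment in a run one of tape_measure, carton_1 may be knocked a few centimetres aside while the robot is not near it.
Once in a run the grip may slacken for a moment while it holds something.
It also fails if it takes over 210 s, if anything falls off the work surface, if the arm or the gripper's body presses on something with over 40 N, if the wrist force passes 120 N, or if a joint passes its speed limit or range.

### The arm

A 6-joint arm with a two-finger parallel gripper is mounted at the origin on a cart in front of the work surface, level with it; the furniture and walls round the work are solid. World frame = base frame: x ahead of the robot, y to its left, z up, the work surface at z = 0. Lengths are in m, angles in rad, forces in N, time in s.
With the tool pointing down it reaches from about 0.25 to 0.8 m from the base axis. Payload 8.5 kg.
Tool frame: the origin (TCP) lies between the finger pads; the fingertips stand 11 mm ahead of it and the grasp point (between the pads) lies 8 mm behind it (robot.tcp_to_tips is the distance from the TCP to the fingertips, in m); z points along the fingers, y is the line along which they close (so a half turn about z gives the same grasp; the last joint's range is limited). The gripper opens to 85 mm and grips with 20 to 120 N. Pads are 22 mm wide; open, the fingers measure 114 mm over their backs; the gripper's body (76 mm by 85 mm) begins 54 mm behind the grasp point. The pads swing forward as they close: fully open they stand 13 mm farther back than shut.
Start: joints at [-1.157, 0.238, -0.013, 1.319, 0, 1.571], TCP at [0.211, -0.481, 0.242] pointing down, gripper open.
Joint ranges: [-2.66, 2.66], [-1.03, 1.9], [-1.14, 1.46], [-1.82, 2.27], [-1.45, 1.34], [-3.14, 3.14]. Speed limits (rad/s): [2.22, 2.22, 2.79, 3.14, 3.14, 3.14].

### API

Orientations are given as a rotation vector (axis times angle).
In Python, from bench import robot gives the robot as it stands. The module is installed in compiled form; this text tells all that it offers.
- The arm moves only by the tool move_arm, never from a script. Its argument "motion" is a list of rows, each an object of numbers: "x", "y", "z": the shift along the tool's x, y, z in mm; "wx", "wy", "wz": the turn, a rotation vector about the tool's x, y, z in degrees; "grip": the opening, from -1 (shut) to 1 (fully open), so that 0 is half open. A call has exactly 5 rows; each row shifts and turns the commanded pose from where the row before left it, along the tool's axes as they then stand; what a row does not reach is not made up. A row lasts 1/10 s, in which the tool goes at most 50 mm and 8.59 degrees, less where a joint would pass 70% of its speed; a pose out of reach is approached as far as the arm can. A call with a gripper value outside its range is refused whole. The fingers move at their own pace and stop on an object; "grip_force" is the grip in N (left out, the last holds). Time passes only in rows, so rows that do not move let the fingers close, or fill a call up. It gives the time, the measured TCP pose, the force, the opening and the grip force at its end, in the units of the state.
- robot.sense(): the state, without advancing time (a new reading comes with each control period).
- robot.get_image(name): name is "scene" or "side" or "wrist"; returns the picture (384x512x3 uint8, red, green, blue); there is no depth.
- robot.calibration(name): a dict with "fx", "fy", "cx", "cy" (pixels), "distortion" ([k1, k2, p1, p2, k3] as OpenCV has them; the pictures are not rectified), "view" (4x4, takes a point from world to camera coordinates); the wrist camera has in their place "tool_from_camera" (4x4, takes a point from camera to tool coordinates, whose origin is the TCP and whose axes are the flange's). Camera axes: x right, y down, z forward; pixel columns grow to the right and rows downward; lengths in m; the calibration is good to about 2 mm. A picture is of the moment at which its call begins: read the wrist's pose just before it. calibration takes no time and is no camera call.
- robot.job_done(): hands the job in; it is judged then, once.
The state is a dict: "time": time; "joint_pos": joint angles; "dq": joint speeds; "effort": joint torques, N m; "position": TCP position; "tcp_rot": TCP orientation; "contact_force": force on the tool from outside, world axes, zero at the start; "torque": the same for the moment, N m; "gripper_width": opening from 0.0 (shut) to 1.0 (fully open); "grasp_force": force on a finger pad.
Only numpy, scipy, OpenCV 4.12 (cv2) and the standard library are available. Lean on these libraries where they do the work, as an engineer would, in place of code of your own. Each camera call takes 0.05 s, during which the arm holds its last target. There are 200 camera calls.

## Working session

There is one attempt and no reset: what is moved stays moved. The work goes in short steps, Python scripts to look and compute and a tool call to move; the robot and the scene stay as the last step left them, time stands still between calls to the robot, and variables do not carry over. Pictures are saved under pics/ and viewed, at most 14 in all, crops included, and the job is handed in when it is done.

Besides the shell and the picture viewer there is one more tool, called as name([rows], argument=value, ...), one row to a line, values as JSON. move_arm: Moves the arm, as the interface text tells. Its arguments: {"type":"object","properties":{"motion":{"type":"array","items":{"type":"object","properties":{"x":{"type":"number"},"y":{"type":"number"},"z":{"type":"number"},"wx":{"type":"number"},"wy":{"type":"number"},"wz":{"type":"number"},"grip":{"type":"number"}}}},"grip_force":{"type":"number"}},"required":["motion"]}

```bash
mkdir -p pics; cat > h.py <<'E'
import numpy as np,cv2
from scipy.spatial.transform import Rotation as R
from bench import robot
def snap(name,fn):
    s=robot.sense(); im=robot.get_image(name); cv2.imwrite('pics/'+fn,im[:,:,::-1]); return s,im
def cam(name,s=None):
    c=robot.calibration(name); K=np.array([[c['fx'],0,c['cx']],[0,c['fy'],c['cy']],[0,0,1.]]); D=np.array(c['distortion'],float)
    if name=='wrist':
        T=np.eye(4);T[:3,:3]=R.from_rotvec(s['tcp_rot']).as_matrix();T[:3,3]=s['position']
        V=np.linalg.inv(T@np.array(c['tool_from_camera']))
    else: V=np.array(c['view'])
    return K,D,V
def px2w(name,pts,z,s=None):
    K,D,V=cam(name,s); u=cv2.undistortPoints(np.array(pts,float).reshape(-1,1,2),K,D)[:,0]
    W=np.linalg.inv(V); d=np.c_[u,np.ones(len(u))]@W[:3,:3].T; o=W[:3,3]
    z=np.broadcast_to(z,len(u)); return o+d*((z-o[2])/d[:,2])[:,None]
def w2px(name,P,s=None):
    K,D,V=cam(name,s); return cv2.projectPoints(np.array(P,float).reshape(-1,1,3),cv2.Rodrigues(V[:3,:3])[0],V[:3,3],K,D)[0][:,0]
E
python3 - <<'E'
from h import *
for n in('scene','side','wrist'):
    s,im=snap(n,n+'0.png')
    K,D,V=cam(n,s); print(n,K[0,0],np.linalg.inv(V).round(3).tolist())
a=cv2.imread('pics/scene0.png');cv2.imwrite('pics/scene0b.png',cv2.resize(a,(800,600),interpolation=cv2.INTER_CUBIC))
a=cv2.imread('pics/side0.png');cv2.imwrite('pics/side0b.png',cv2.resize(a,(800,600),interpolation=cv2.INTER_CUBIC))
print(robot.sense(),robot.calibration('wrist')['tool_from_camera'])
E
```

```text
scene 460.5796493399925 [[-0.652, -0.448, 0.612, -0.124], [-0.758, 0.393, -0.52, 0.621], [-0.008, -0.803, -0.596, 0.784], [0.0, 0.0, 0.0, 1.0]]
side 445.44303433148855 [[0.996, -0.041, 0.079, 0.492], [-0.088, -0.545, 0.834, -1.221], [0.009, -0.838, -0.546, 0.866], [0.0, 0.0, 0.0, 1.0]]
wrist 313.9002148103909 [[0.402, -0.882, -0.245, 0.273], [-0.916, -0.388, -0.107, -0.454], [-0.0, 0.268, -0.964, 0.372], [0.0, 0.0, 0.0, 1.0]]
{'time': 0.15, 'joint_pos': array([-1.15699739e+00,  2.38655917e-01, -1.40607149e-02,  1.31919553e+00,
       -1.34066098e-05,  1.57078071e+00]), 'dq': array([-9.96199216e-05, -2.52805621e-03,  6.37441576e-04, -2.81136690e-04,
        5.92166412e-04,  2.01163262e-03]), 'effort': array([-1.17503401e-03, -5.39078307e+01,  3.46598697e+01,  1.44743497e-02,
        8.93223159e-06, -8.96736935e-06]), 'position': array([ 0.21097113, -0.48041199,  0.24181847]), 'tcp_rot': array([-3.07351937e+00, -6.45166583e-01,  3.80526020e-04]), 'contact_force': array([-0.51914059,  0.90817869,  1.14813194]), 'torque': array([0.07307387, 0.0461005 , 0.00832604]), 'grasp_force': 0.0, 'gripper_width': 0.9989890204053962} [[ 2.32781342e-04 -9.63509807e-01 -2.67672929e-01  6.73235079e-02]
 [ 9.99999519e-01 -3.06359362e-05  9.79924477e-04  4.33703229e-04]
 [-9.52367255e-04 -2.67673028e-01  9.63509337e-01 -1.30631076e-01]
 [ 0.00000000e+00  0.00000000e+00  0.00000000e+00  1.00000000e+00]]
```

View pics/scene0b.png

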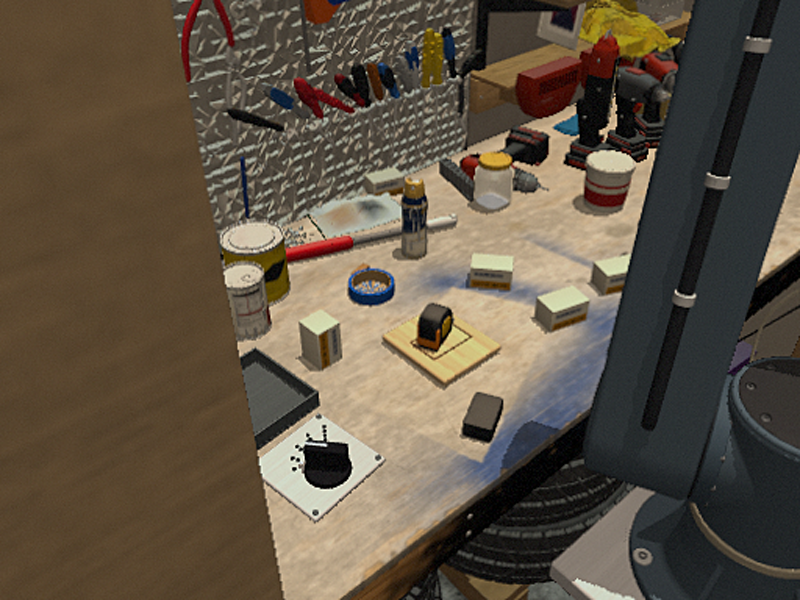

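View pics/side0b.png

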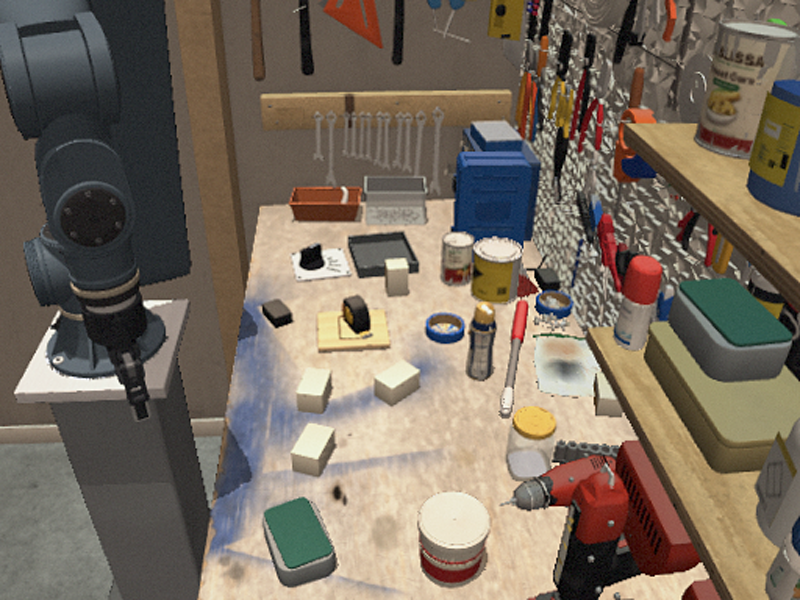

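The scene view shows the tape on the board at (435,325), the standing carton at (320,340), and cartons at (490,272), (562,308) and (612,272). The can is at (414,220), and the tray and dial are at left. The side view shows the cartons' tops at (314,383), (397,378), (313,443) and a box at (605,395) by the wall. I'll measure from these.

```bash
python3 - <<'E'
from h import *
def m(cam,n,pts,z): 
    w=px2w(cam,np.array(pts)*.64,z); print(cam,n,w[:,:2].round(3).tolist(), w[:,:2].mean(0).round(3))
m('side','A top',[(304,370),(331,370),(324,400),(297,399)],.045)
m('side','B top',[(374,377),(402,361),(420,378),(391,394)],.045)
m('side','C top',[(306,425),(335,426),(321,460),(292,457)],.045)
m('side','D far',[(597,378),(596,400),(620,400)],.045)
m('side','stand top',[(386,260),(407,260),(408,268),(386,269)],.076)
m('side','board',[(322,312),(385,312),(389,345),(317,345)],.018)
m('side','tray',[(349,237),(407,233),(417,263),(358,272)],.03)
m('side','dial',[(293,251),(340,248),(350,275),(297,278)],.008)
m('side','can base',[(481,372)],.0)
m('side','tape top',[(350,299)],.08)
m('scene','D far',[(366,180),(383,190),(403,183)],.045)
m('scene','A',[(470,270),(512,274),(513,258),(475,254)],.045)
m('scene','B',[(535,297),(550,316),(588,304),(570,289)],.045)
m('scene','board',[(383,342),(431,309),(499,346),(446,382)],.018)
m('scene','outline',[(416,340),(437,325),(470,340),(446,357)],.018)
m('scene','dial',[(261,464),(318,416),(383,459),(316,517)],.008)
m('scene','stand',[(300,328),(321,312),(340,324),(318,338)],.076)
m('scene','tape',[(437,308)],.08)
m('scene','can',[(414,250)],0)
m('scene','tray',[(260,350),(319,397)],.03)
E
```

```text
side A top [[0.424, -0.185], [0.475, -0.189], [0.461, -0.274], [0.413, -0.268]] [ 0.443 -0.229]
side B top [[0.554, -0.216], [0.611, -0.172], [0.639, -0.225], [0.581, -0.267]] [ 0.596 -0.22 ]
side C top [[0.43, -0.336], [0.479, -0.342], [0.455, -0.42], [0.408, -0.41]] [ 0.443 -0.377]
side D far [[0.971, -0.254], [0.949, -0.314], [0.993, -0.319]] [ 0.971 -0.295]
side stand top [[0.608, 0.166], [0.656, 0.163], [0.654, 0.126], [0.604, 0.125]] [0.63  0.145]
side board [[0.458, 0.049], [0.595, 0.039], [0.594, -0.082], [0.447, -0.071]] [ 0.523 -0.016]
side tray [[0.529, 0.373], [0.68, 0.385], [0.688, 0.227], [0.544, 0.195]] [0.61  0.295]
side dial [[0.385, 0.35], [0.505, 0.356], [0.525, 0.219], [0.398, 0.215]] [0.453 0.285]
side can base [[0.77, -0.162]] [ 0.77  -0.162]
side tape top [[0.519, 0.001]] [0.519 0.001]
scene D far [[0.992, -0.226], [0.933, -0.225], [0.929, -0.277]] [ 0.951 -0.243]
scene A [[0.602, -0.154], [0.544, -0.201], [0.577, -0.24], [0.632, -0.197]] [ 0.589 -0.198]
scene B [[0.472, -0.18], [0.422, -0.159], [0.402, -0.231], [0.448, -0.242]] [ 0.436 -0.203]
scene board [[0.577, 0.069], [0.589, -0.049], [0.446, -0.066], [0.441, 0.056]] [0.513 0.003]
scene outline [[0.545, 0.025], [0.551, -0.027], [0.487, -0.041], [0.483, 0.017]] [ 0.516 -0.007]
scene dial [[0.499, 0.349], [0.52, 0.239], [0.396, 0.218], [0.38, 0.341]] [0.449 0.286]
scene stand [[0.634, 0.186], [0.645, 0.138], [0.601, 0.134], [0.596, 0.179]] [0.619 0.159]
scene tape [[0.527, -0.003]] [ 0.527 -0.003]
scene can [[0.768, -0.167]] [ 0.768 -0.167]
scene tray [[0.679, 0.236], [0.532, 0.226]] [0.606 0.231]
```

move_arm([
  {"x": 39,"y": -26.6,"z": -2},
  {"x": 39,"y": -26.6,"z": -2},
  {"x": 39,"y": -26.6,"z": -2},
  {"x": 39,"y": -26.6,"z": -2},
  {"x": 39,"y": -26.6,"z": -2},
])

```text
schema error: expected keys x, y, z, wx, wy, wz, grip
```

move_arm([
  {"x": 39,"y": -26.6,"z": -2},
  {"x": 39,"y": -26.6,"z": -2},
  {"x": 39,"y": -26.6,"z": -2},
  {"x": 39,"y": -26.6,"z": -2},
  {"x": 39,"y": -26.6,"z": -2},
])

```text
schema error: expected keys x, y, z, wx, wy, wz, grip
```

move_arm([
  {"x": 39,"y": -26.6,"z": -2},
  {"x": 39,"y": -26.6,"z": -2},
  {"wz": -8.25},
  {"wz": -8.25},
  {"wz": -8.25},
])

```text
schema error: expected keys x, y, z, wx, wy, wz, grip
```

move_arm([
  {"wz": -8.25},
  {"wz": -8.25},
  {"wz": -8.25},
  {"wz": -8.25},
  {"wz": -8.25},
])

```text
schema error: expected keys x, y, z, wx, wy, wz, grip
```

```bash
cat >> h.py <<'E'
def pose(s=None):
    s=s or robot.sense(); M=R.from_rotvec(s['tcp_rot']).as_matrix()
    return np.array(s['position']),M
def go(x,y,z,yaw):
    "tool-frame shift (mm) in present axes, then wz (deg) to yaw of tool x; tilt errors"
    p,M=pose(); d=M.T@(np.array([x,y,z])-p)*1000
    G=np.array([[np.cos(np.radians(yaw)),np.sin(np.radians(yaw)),0],[np.sin(np.radians(yaw)),-np.cos(np.radians(yaw)),0],[0,0,-1]])
    w=np.degrees(R.from_matrix(M.T@G).as_rotvec())
    print('go',(x,y,z,yaw),'shift',d.round(1),'turn',w.round(1),'rows',np.ceil(np.linalg.norm(d)/50),np.ceil(abs(w).max()/8.59))
def stat():
    s=robot.sense(); p,M=pose(s); print('t',round(s['time'],2),'p',p.round(4),'yaw',round(float(np.degrees(np.arctan2(M[1,0],M[0,0]))),2),'q',np.array(s['joint_pos']).round(2),'F',np.array(s['contact_force']).round(1),'w',round(s['gripper_width'],3),'gf',round(s['grasp_force'],1)); return s
E
python3 - <<'E'
from h import *
stat()
s,im=snap('wrist','w1.png'); np.save('w1.npy',s,allow_pickle=True)
cv2.imwrite('pics/w1b.png',cv2.resize(im[:,:,::-1],(800,600),interpolation=cv2.INTER_CUBIC))
E
```

```text
t 0.15 p [ 0.211  -0.4804  0.2418] yaw 23.71 q [-1.16  0.24 -0.01  1.32 -0.    1.57] F [-0.5  0.9  1.1] w 0.999 gf 0.0
```

View pics/w1b.png

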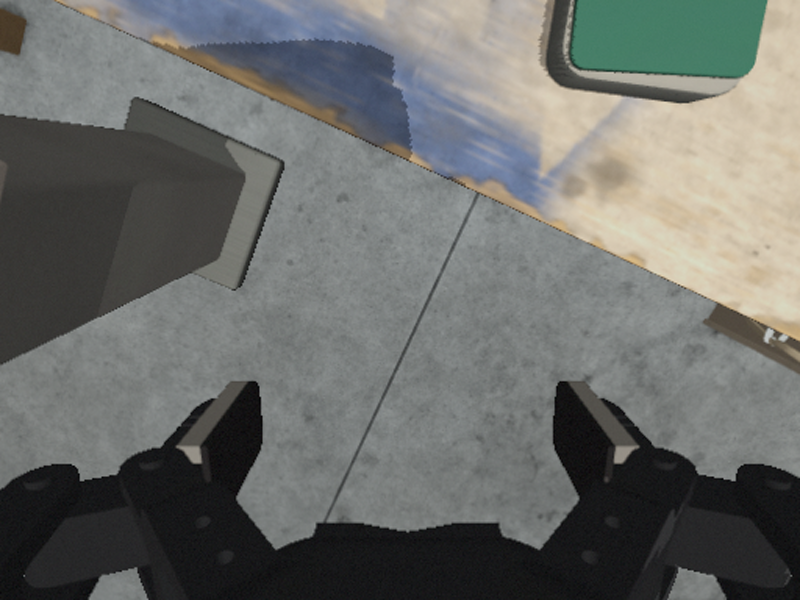

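The wrist view shows only the bench edge and a green block (650,50); every row needs all its keys. Image up is tool +x.

move_arm([
  {"x": 43,"y": -23.7,"z": -2,"wx": 0,"wy": 0,"wz": 0,"grip": 1},
  {"x": 43,"y": -23.7,"z": -2,"wx": 0,"wy": 0,"wz": 0,"grip": 1},
  {"x": 43,"y": -23.7,"z": -2,"wx": 0,"wy": 0,"wz": 0,"grip": 1},
  {"x": 43,"y": -23.7,"z": -2,"wx": 0,"wy": 0,"wz": 0,"grip": 1},
  {"x": 43,"y": -23.7,"z": -2,"wx": 0,"wy": 0,"wz": 0,"grip": 1},
])

```text
time: 0.7
position: [0.361, -0.284, 0.2524]
tcp_rot: [3.075, 0.645, 0.0]
contact_force: [0.2, 0.5, 0.6]
gripper_width: 0.998
grasp_force: 0.0
```

move_arm([
  {"x": 43,"y": -23.7,"z": -2,"wx": 0,"wy": 0,"wz": 0,"grip": 1},
  {"x": 43,"y": -23.7,"z": -2,"wx": 0,"wy": 0,"wz": 0,"grip": 1},
  {"x": 43,"y": -23.7,"z": -2,"wx": 0,"wy": 0,"wz": 0,"grip": 1},
  {"x": 43,"y": -23.7,"z": -2,"wx": 0,"wy": 0,"wz": 0,"grip": 1},
  {"x": 43,"y": -23.7,"z": -2,"wx": 0,"wy": 0,"wz": 0,"grip": 1},
])

```text
time: 1.2
position: [0.5104, -0.0888, 0.2624]
tcp_rot: [3.074, 0.646, 0.0]
contact_force: [0.5, -1.3, 0.3]
gripper_width: 0.998
grasp_force: 0.0
```

move_arm([
  {"x": 0,"y": 0,"z": 0,"wx": 0,"wy": 0,"wz": -8.25,"grip": 1},
  {"x": 0,"y": 0,"z": 0,"wx": 0,"wy": 0,"wz": -8.25,"grip": 1},
  {"x": 0,"y": 0,"z": 0,"wx": 0,"wy": 0,"wz": -8.25,"grip": 1},
  {"x": 0,"y": 0,"z": 0,"wx": 0,"wy": 0,"wz": -8.25,"grip": 1},
  {"x": 0,"y": 0,"z": 0,"wx": 0,"wy": 0,"wz": -8.25,"grip": 1},
])

```text
time: 1.7
position: [0.5094, -0.0906, 0.2621]
tcp_rot: [-2.645, -1.695, 0.001]
contact_force: [0.1, 0.2, -0.0]
gripper_width: 1.001
grasp_force: 0.0
```

move_arm([
  {"x": 0,"y": 0,"z": 0,"wx": 0,"wy": 0,"wz": -8.25,"grip": 1},
  {"x": 0,"y": 0,"z": 0,"wx": 0,"wy": 0,"wz": -8.25,"grip": 1},
  {"x": 0,"y": 0,"z": 0,"wx": 0,"wy": 0,"wz": -8.25,"grip": 1},
  {"x": 0,"y": 0,"z": 0,"wx": 0,"wy": 0,"wz": 0,"grip": 1},
  {"x": 0,"y": 0,"z": 0,"wx": 0,"wy": 0,"wz": 0,"grip": 1},
])

```text
time: 2.2
position: [0.5094, -0.0908, 0.2622]
tcp_rot: [-2.232, -2.211, 0.0]
contact_force: [0.8, 0.8, -0.2]
gripper_width: 0.998
grasp_force: 0.0
```

```bash
cat >> h.py <<'E'
def look(name,fn):
    s=stat(); s,im=snap(name,'raw_'+fn+'.png'); np.save(fn+'.npy',s,allow_pickle=True)
    cv2.imwrite('pics/'+fn+'.png',cv2.resize(im[:,:,::-1],(800,600),interpolation=cv2.INTER_CUBIC))
def m(cam,n,pts,z,fn=None):
    s=np.load(fn+'.npy',allow_pickle=True).item() if fn else None
    w=px2w(cam,(np.array(pts,float)+.5)*.64-.5,z,s)[:,:2]; e=np.linalg.norm(np.roll(w,-1,0)-w,axis=1)
    d=np.roll(w,-1,0)-w; a=np.degrees(np.arctan2(d[:,1],d[:,0]))
    print(n,w.round(4).tolist(),'mean',w.mean(0).round(4),'edges',e.round(3),'ang',a.round(1))
E
python3 - <<'E'
from h import *
look('wrist','w2')
E
```

```text
t 2.2 p [ 0.5094 -0.0908  0.2622] yaw 89.46 q [-0.18  0.22  0.01  1.36  0.    1.4 ] F [ 0.8  0.8 -0.2] w 0.998 gf 0.0
```

View pics/w2.png

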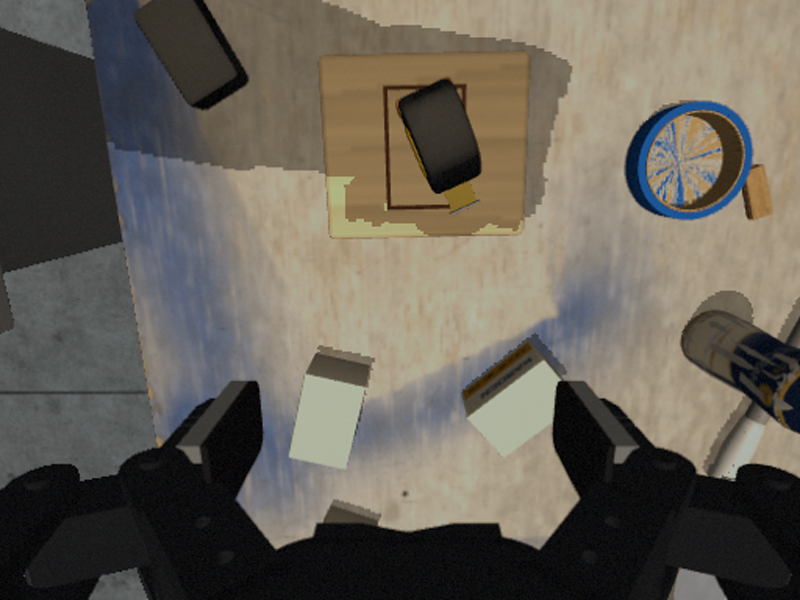

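The wrist view shows the board at (320–527, 53–237), the outline's left side at x≈387 and the tape's top from (420,92) to (459,180). Cartons A and B have tops at about (331,418) and (515,405), and can stands at (740,350).

```bash
python3 - <<'E'
from h import *
m('wrist','board',[(321,56),(528,53),(524,233),(330,237)],.018,'w2')
m('wrist','outline',[(386,88),(465,86),(462,206),(389,208)],.018,'w2')
m('wrist','tape top',[(399,105),(442,85),(479,163),(438,190)],.078,'w2')
m('wrist','tape side',[(402,112),(431,184)],.07,'w2')
m('wrist','hook',[(455,203)],.03,'w2')
m('wrist','A',[(310,374),(369,386),(346,468),(290,457)],.045,'w2')
m('wrist','B',[(467,413),(533,360),(566,385),(503,456)],.045,'w2')
m('wrist','can',[(700,345)],.0,'w2')
E
```

```text
board [[0.4505, 0.0524], [0.595, 0.0531], [0.5987, -0.0725], [0.4505, -0.0742]] mean [ 0.5237 -0.0103] edges [0.144 0.126 0.148 0.127] ang [   0.3  -88.3 -179.3   90. ]
outline [[0.4955, 0.0311], [0.5514, 0.0319], [0.551, -0.0518], [0.496, -0.0528]] mean [ 0.5235 -0.0104] edges [0.056 0.084 0.055 0.084] ang [   0.9  -90.3 -179.    90.4]
tape top [[0.5054, 0.0128], [0.5311, 0.0237], [0.5543, -0.0212], [0.5291, -0.0373]] mean [ 0.53   -0.0055] edges [0.028 0.051 0.03  0.055] ang [  23.   -62.6 -147.5  115.4]
tape side [[0.507, 0.0096], [0.5251, -0.0338]] mean [ 0.5161 -0.0121] edges [0.047 0.047] ang [-67.5 112.5]
hook [[0.5445, -0.0487]] mean [ 0.5445 -0.0487] edges [0.] ang [0.]
A [[0.434, -0.1755], [0.479, -0.1859], [0.458, -0.2585], [0.4131, -0.248]] mean [ 0.446 -0.217] edges [0.046 0.076 0.046 0.075] ang [ -13.1 -106.1  166.8   74. ]
B [[0.5553, -0.2098], [0.6045, -0.1656], [0.6314, -0.1867], [0.5853, -0.2487]] mean [ 0.5941 -0.2027] edges [0.066 0.034 0.077 0.049] ang [  41.9  -38.1 -126.6  127.7]
can [[0.7597, -0.1718]] mean [ 0.7597 -0.1718] edges [0.] ang [0.]
```

move_arm([
  {"x": 42,"y": 9.5,"z": 0,"wx": 0,"wy": 0,"wz": 0,"grip": 1},
  {"x": 42,"y": 9.5,"z": 0,"wx": 0,"wy": 0,"wz": 0,"grip": 1},
  {"x": 0,"y": 0,"z": 0,"wx": 0,"wy": 0,"wz": -8.5,"grip": 1},
  {"x": 0,"y": 0,"z": 0,"wx": 0,"wy": 0,"wz": -8.5,"grip": 1},
  {"x": 0,"y": 0,"z": 0,"wx": 0,"wy": 0,"wz": -8.5,"grip": 1},
])

```text
time: 2.75
position: [0.529, -0.0063, 0.2622]
tcp_rot: [-1.678, -2.656, 0.0]
contact_force: [-0.6, -0.3, 1.1]
gripper_width: 1.001
grasp_force: 0.0
```

move_arm([
  {"x": 0,"y": 0,"z": 40,"wx": 0,"wy": 0,"wz": 0,"grip": 1},
  {"x": 0,"y": 0,"z": 40,"wx": 0,"wy": 0,"wz": 0,"grip": 1},
  {"x": 0,"y": 0,"z": 40,"wx": 0,"wy": 0,"wz": 0,"grip": 1},
  {"x": 0,"y": 0,"z": 0,"wx": 0,"wy": 0,"wz": 0,"grip": 1},
  {"x": 0,"y": 0,"z": 0,"wx": 0,"wy": 0,"wz": 0,"grip": 1},
])

```text
time: 3.25
position: [0.5288, -0.0069, 0.1429]
tcp_rot: [-1.685, -2.651, 0.001]
contact_force: [-0.1, 0.1, 0.6]
gripper_width: 0.998
grasp_force: 0.0
```

```bash
python3 - <<'E'
from h import *
go(.529,-.007,.042,115.5)
look('wrist','w3')
E
```

```text
go (0.529, -0.007, 0.042, 115.5) shift [ -0.2   0.2 100.9] turn [-0.  -0.  -0.4] rows 3.0 1.0
t 3.25 p [ 0.5288 -0.0069  0.1429] yaw 115.11 q [-0.01  0.3  -0.19  1.08  0.    1.12] F [-0.1  0.1  0.6] w 0.998 gf 0.0
```

View pics/w3.png

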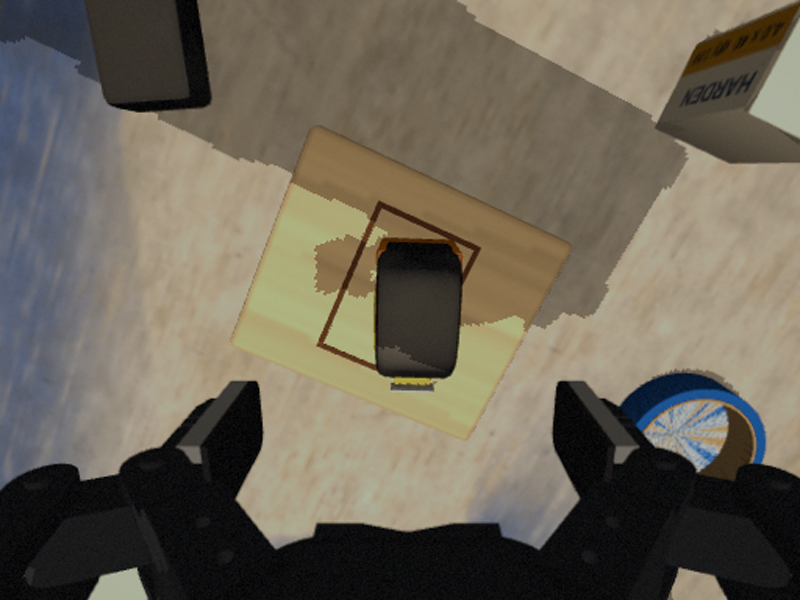

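The tape is upright in the picture at (419,310), slightly right of the midline and well between the fingers, so I'll grasp it.

move_arm([
  {"x": 0,"y": 2,"z": 40,"wx": 0,"wy": 0,"wz": 0,"grip": 1},
  {"x": 0,"y": 0,"z": 35,"wx": 0,"wy": 0,"wz": 0,"grip": 1},
  {"x": 0,"y": 0,"z": 25,"wx": 0,"wy": 0,"wz": 0,"grip": 1},
  {"x": 0,"y": 0,"z": 0,"wx": 0,"wy": 0,"wz": 0,"grip": 1},
  {"x": 0,"y": 0,"z": 0,"wx": 0,"wy": 0,"wz": 0,"grip": -1},
], grip_force=60)

```text
time: 3.8
position: [0.5321, -0.006, 0.0443]
tcp_rot: [1.683, 2.651, 0.002]
contact_force: [-0.9, 0.0, 0.6]
gripper_width: 0.858
grasp_force: 0.0
```

move_arm([
  {"x": 0,"y": 0,"z": 0,"wx": 0,"wy": 0,"wz": 0,"grip": -1},
  {"x": 0,"y": 0,"z": 0,"wx": 0,"wy": 0,"wz": 0,"grip": -1},
  {"x": 0,"y": 0,"z": 0,"wx": 0,"wy": 0,"wz": 0,"grip": -1},
  {"x": 0,"y": 0,"z": 0,"wx": 0,"wy": 0,"wz": 0,"grip": -1},
  {"x": 0,"y": 0,"z": 0,"wx": 0,"wy": 0,"wz": 0,"grip": -1},
])

```text
time: 4.3
position: [0.532, -0.006, 0.0441]
tcp_rot: [1.682, 2.65, 0.003]
contact_force: [-1.0, 0.7, 10.2]
gripper_width: 0.422
grasp_force: 59.1
```

move_arm([
  {"x": 0,"y": 0,"z": -10,"wx": 0,"wy": 0,"wz": 0,"grip": -1},
  {"x": 0,"y": 0,"z": -30,"wx": 0,"wy": 0,"wz": 0,"grip": -1},
  {"x": 0,"y": 0,"z": -40,"wx": 0,"wy": 0,"wz": 0,"grip": -1},
  {"x": 0,"y": 0,"z": -40,"wx": 0,"wy": 0,"wz": 0,"grip": -1},
  {"x": 0,"y": 0,"z": -30,"wx": 0,"wy": 0,"wz": 0,"grip": -1},
])

```text
time: 4.8
position: [0.5308, -0.006, 0.1955]
tcp_rot: [1.682, 2.651, 0.002]
contact_force: [0.0, -0.8, -4.0]
gripper_width: 0.418
grasp_force: 60.7
```

```bash
python3 - <<'E'
from h import *
stat()
go(.608,.20,.19,90)
E
```

```text
t 4.8 p [ 0.5308 -0.006   0.1955] yaw 115.2 q [-0.01  0.27 -0.1   1.21  0.    1.12] F [ 0.  -0.8 -4. ] w 0.418 gf 60.7
go (0.608, 0.2, 0.19, 90) shift [153.5 157.6   5.6] turn [ 0.1  0.  25.2] rows 5.0 3.0
```

move_arm([
  {"x": 30,"y": 31.5,"z": 0,"wx": 0,"wy": 0,"wz": 0,"grip": -1},
  {"x": 30,"y": 31.5,"z": 0,"wx": 0,"wy": 0,"wz": 0,"grip": -1},
  {"x": 30,"y": 31.5,"z": 0,"wx": 0,"wy": 0,"wz": 0,"grip": -1},
  {"x": 30,"y": 31.5,"z": 0,"wx": 0,"wy": 0,"wz": 0,"grip": -1},
  {"x": 30,"y": 31.5,"z": 0,"wx": 0,"wy": 0,"wz": 0,"grip": -1},
])

```text
time: 5.3
position: [0.6094, 0.1984, 0.193]
tcp_rot: [-1.683, -2.652, 0.0]
contact_force: [0.7, -1.2, -3.7]
gripper_width: 0.415
grasp_force: 60.8
```

move_arm([
  {"x": 0,"y": 0,"z": 0,"wx": 0,"wy": 0,"wz": 8,"grip": -1},
  {"x": 0,"y": 0,"z": 0,"wx": 0,"wy": 0,"wz": 8,"grip": -1},
  {"x": 0,"y": 0,"z": 0,"wx": 0,"wy": 0,"wz": 8,"grip": -1},
  {"x": 0,"y": 0,"z": 0,"wx": 0,"wy": 0,"wz": 0,"grip": -1},
  {"x": 0,"y": 0,"z": 0,"wx": 0,"wy": 0,"wz": 0,"grip": -1},
])

```text
time: 5.8
position: [0.6091, 0.1967, 0.1926]
tcp_rot: [-2.193, -2.249, 0.0]
contact_force: [-0.5, 0.0, -3.3]
gripper_width: 0.418
grasp_force: 61.3
```

```bash
python3 - <<'E'
from h import *
look('wrist','w4')
E
```

```text
t 5.8 p [0.6091 0.1967 0.1926] yaw 91.44 q [0.31 0.46 0.18 1.3  0.   1.86] F [-0.5  0.  -3.3] w 0.418 gf 61.3
```

View pics/w4.png

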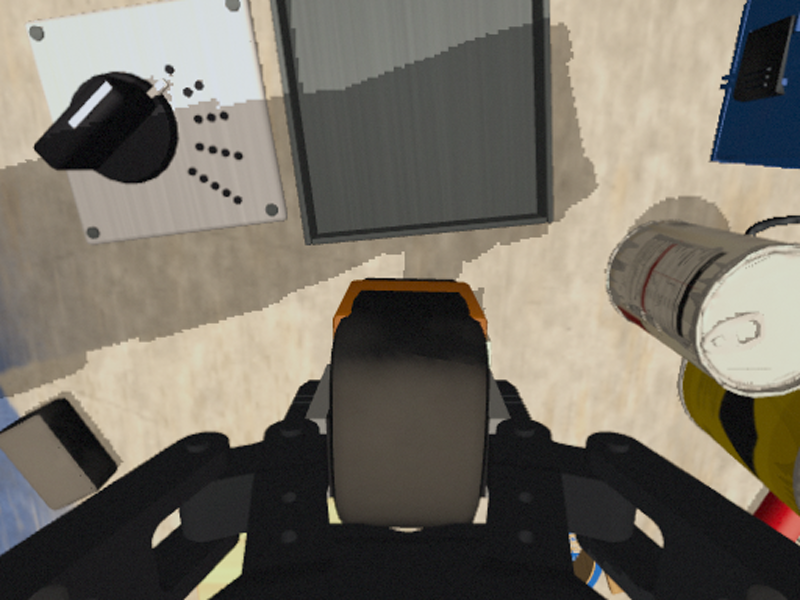

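The tray's near corners are at (307,243) and (552,219), with sides running up to (274,0) and (548,0). The dial plate's screws are at (37,33), (232,3), (271,210) and (92,232), and the pointer's tip is at (160,85). The tape is held well.

```bash
python3 - <<'E'
from h import *
m('wrist','traynear/left/right',[(307,243),(552,219),(548,0),(274,0)],.03,'w4')
m('wrist','plate screws',[(37,33),(232,3),(271,210),(92,232)],.009,'w4')
m('wrist','row3',[(198,119),(211,117),(224,115)],.009,'w4')
m('wrist','tip',[(160,85)],.0165,'w4')
m('wrist','disc centre',[(122,133)],.0165,'w4')
m('wrist','barline',[(75,122),(104,87)],.0565,'w4')
E
```

```text
traynear/left/right [[0.5482, 0.2187], [0.6939, 0.2367], [0.6801, 0.3522], [0.5341, 0.3485]] mean [0.6141 0.289 ] edges [0.147 0.116 0.146 0.131] ang [   7.    96.8 -178.5  -83.8]
plate screws [[0.3893, 0.3351], [0.5048, 0.3525], [0.5218, 0.2359], [0.4056, 0.2193]] mean [0.4554 0.2857] edges [0.117 0.118 0.117 0.117] ang [   8.6  -81.7 -171.9   98. ]
row3 [[0.4801, 0.2892], [0.4881, 0.2905], [0.496, 0.2918]] mean [0.4881 0.2905] edges [0.008 0.008 0.016] ang [   9.3    9.3 -170.7]
tip [[0.4625, 0.3069]] mean [0.4625 0.3069] edges [0.] ang [0.]
disc centre [[0.4369, 0.2799]] mean [0.4369 0.2799] edges [0.] ang [0.]
barline [[0.4352, 0.2828], [0.4526, 0.2999]] mean [0.4439 0.2913] edges [0.024 0.024] ang [  44.5 -135.5]
```

move_arm([
  {"x": 38.3,"y": 1.5,"z": 0,"wx": 0,"wy": 0,"wz": 0,"grip": -1},
  {"x": 38.3,"y": 1.5,"z": 0,"wx": 0,"wy": 0,"wz": 0,"grip": -1},
  {"x": 38.3,"y": 1.5,"z": 0,"wx": 0,"wy": 0,"wz": 0,"grip": -1},
  {"x": 0,"y": 0,"z": 0,"wx": 0,"wy": 0,"wz": -5.5,"grip": -1},
  {"x": 0,"y": 0,"z": 40,"wx": 0,"wy": 0,"wz": 0,"grip": -1},
])

```text
time: 6.35
position: [0.614, 0.3146, 0.1571]
tcp_rot: [2.076, 2.353, 0.014]
contact_force: [2.1, 0.3, -4.4]
gripper_width: 0.414
grasp_force: 61.5
```

move_arm([
  {"x": 0,"y": 0,"z": 40,"wx": 0,"wy": 0,"wz": 0,"grip": -1},
  {"x": 0,"y": 0,"z": 40,"wx": 0,"wy": 0,"wz": 0,"grip": -1},
  {"x": 0,"y": 0,"z": 20,"wx": 0,"wy": 0,"wz": 0,"grip": -1},
  {"x": 0,"y": 0,"z": 10,"wx": 0,"wy": 0,"wz": 0,"grip": -1},
  {"x": 0,"y": 0,"z": 0,"wx": 0,"wy": 0,"wz": 0,"grip": -1},
])

```text
time: 6.85
position: [0.6109, 0.3114, 0.0413]
tcp_rot: [-2.085, -2.348, 0.003]
contact_force: [-0.5, 0.1, -3.1]
gripper_width: 0.416
grasp_force: 61.2
```

```bash
python3 - <<'E'
from h import *
stat()
go(.611,.312,.032,97)
E
```

```text
t 6.85 p [0.6109 0.3114 0.0413] yaw 96.78 q [0.47 0.62 0.08 1.03 0.   1.92] F [-0.5  0.1 -3.1] w 0.416 gf 61.2
go (0.611, 0.312, 0.032, 97) shift [0.6 0.2 9.3] turn [-0.1  0.  -0.2] rows 1.0 1.0
```

move_arm([
  {"x": 0,"y": 0,"z": 9,"wx": 0,"wy": 0,"wz": 0,"grip": -1},
  {"x": 0,"y": 0,"z": 0,"wx": 0,"wy": 0,"wz": 0,"grip": -1},
  {"x": 0,"y": 0,"z": 0,"wx": 0,"wy": 0,"wz": 0,"grip": 0.4},
  {"x": 0,"y": 0,"z": 0,"wx": 0,"wy": 0,"wz": 0,"grip": 0.4},
  {"x": 0,"y": 0,"z": 0,"wx": 0,"wy": 0,"wz": 0,"grip": 0.4},
])

```text
time: 7.35
position: [0.612, 0.3121, 0.0344]
tcp_rot: [2.087, 2.347, 0.003]
contact_force: [0.1, 0.1, -0.4]
gripper_width: 0.698
grasp_force: 0.0
```

move_arm([
  {"x": 0,"y": 0,"z": 0,"wx": 0,"wy": 0,"wz": 0,"grip": 0.4},
  {"x": 0,"y": 0,"z": -40,"wx": 0,"wy": 0,"wz": 0,"grip": 0.4},
  {"x": 0,"y": 0,"z": -50,"wx": 0,"wy": 0,"wz": 0,"grip": 0.4},
  {"x": 0,"y": 0,"z": -50,"wx": 0,"wy": 0,"wz": 0,"grip": 0.4},
  {"x": 0,"y": 0,"z": -50,"wx": 0,"wy": 0,"wz": 0,"grip": 0.4},
])

```text
time: 7.85
position: [0.6111, 0.3116, 0.2257]
tcp_rot: [2.088, 2.348, 0.001]
contact_force: [1.8, 0.7, -0.2]
gripper_width: 0.693
grasp_force: 0.0
```

move_arm([
  {"x": -48,"y": -4,"z": -4,"wx": 0,"wy": 0,"wz": 0,"grip": 0.4},
  {"x": -48,"y": -4,"z": -4,"wx": 0,"wy": 0,"wz": 0,"grip": 0.4},
  {"x": -48,"y": -4,"z": -4,"wx": 0,"wy": 0,"wz": 0,"grip": 0.4},
  {"x": -48,"y": -4,"z": -4,"wx": 0,"wy": 0,"wz": 0,"grip": 0.4},
  {"x": -48,"y": -4,"z": -4,"wx": 0,"wy": 0,"wz": 0,"grip": 0.4},
])

```text
time: 8.35
position: [0.6194, 0.0693, 0.2439]
tcp_rot: [2.087, 2.348, 0.001]
contact_force: [1.2, -0.1, -0.2]
gripper_width: 0.7
grasp_force: 0.0
```

move_arm([
  {"x": 0,"y": 0,"z": 0,"wx": 0,"wy": 0,"wz": 7,"grip": -1},
  {"x": 0,"y": 0,"z": 0,"wx": 0,"wy": 0,"wz": 0,"grip": -1},
  {"x": 0,"y": 0,"z": 0,"wx": 0,"wy": 0,"wz": 0,"grip": -1},
  {"x": 0,"y": 0,"z": 0,"wx": 0,"wy": 0,"wz": 0,"grip": -1},
  {"x": 0,"y": 0,"z": 0,"wx": 0,"wy": 0,"wz": 0,"grip": -1},
])

```text
time: 8.85
position: [0.6195, 0.0722, 0.2431]
tcp_rot: [-2.224, -2.219, 0.0]
contact_force: [-0.0, -0.6, -0.2]
gripper_width: 0.001
grasp_force: 0.0
```

```bash
python3 - <<'E'
from h import *
look('wrist','w5')
E
```

```text
t 8.85 p [0.6195 0.0722 0.2431] yaw 89.88 q [0.12 0.41 0.24 1.4  0.   1.69] F [-0.  -0.6 -0.2] w 0.001 gf 0.0
```

View pics/w5.png

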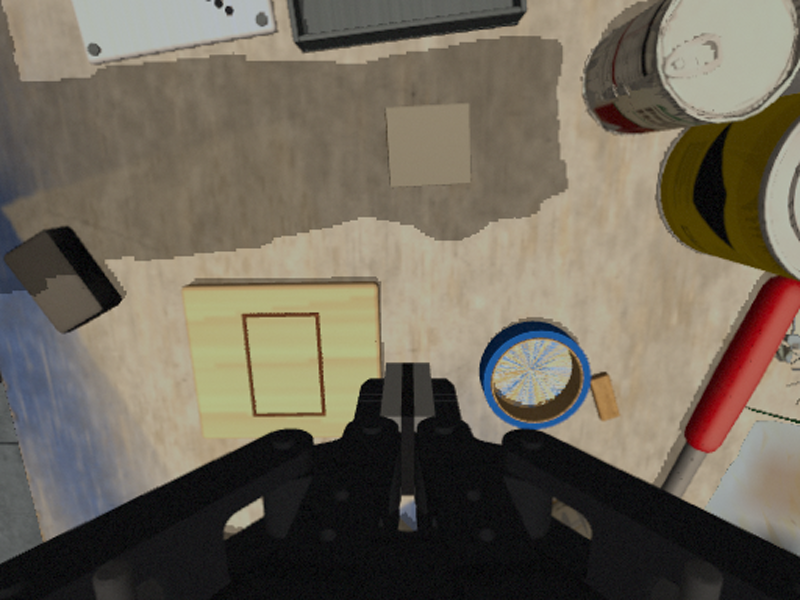

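The standing carton's top is at (387–471, 103–187). The board is now clear, with its outline at (243,315), (320,313), (325,414) and (254,416).

```bash
python3 - <<'E'
from h import *
m('wrist','stand',[(387,107),(469,103),(471,184),(391,187)],.076,'w5')
m('wrist','outline',[(244,316),(319,314),(324,413),(254,415)],.018,'w5')
m('wrist','board',[(184,286),(379,282),(381,360),(205,437)],.018,'w5')
m('wrist','ring',[(480,365),(590,365)],.03,'w5')
E
```

```text
stand [[0.6081, 0.1727], [0.6546, 0.1748], [0.6572, 0.13], [0.6099, 0.1283]] mean [0.6324 0.1514] edges [0.047 0.045 0.047 0.044] ang [   2.6  -86.7 -178.    92.3]
outline [[0.4954, 0.0311], [0.5525, 0.0326], [0.5523, -0.0505], [0.4957, -0.0523]] mean [ 0.524  -0.0098] edges [0.057 0.083 0.057 0.083] ang [   1.5  -90.1 -178.2   90.2]
board [[0.4525, 0.0546], [0.5984, 0.0573], [0.5989, -0.0049], [0.4537, -0.0723]] mean [0.5259 0.0087] edges [0.146 0.062 0.16  0.127] ang [   1.1  -89.6 -155.1   90.6]
ring [[0.6742, -0.0043], [0.7575, -0.0045]] mean [ 0.7159 -0.0044] edges [0.083 0.083] ang [ -0.2 179.8]
```

move_arm([
  {"x": 44,"y": 4.2,"z": 0,"wx": 0,"wy": 0,"wz": 0,"grip": -1},
  {"x": 44,"y": 4.2,"z": 0,"wx": 0,"wy": 0,"wz": 0,"grip": -1},
  {"x": 43,"y": 4.2,"z": 0,"wx": 0,"wy": 0,"wz": 0,"grip": -1},
  {"x": 0,"y": 0,"z": 0,"wx": 0,"wy": 0,"wz": 0,"grip": -1},
  {"x": 0,"y": 0,"z": 0,"wx": 0,"wy": 0,"wz": 0,"grip": -1},
])

```text
time: 9.4
position: [0.6324, 0.2037, 0.2427]
tcp_rot: [-2.223, -2.22, 0.001]
contact_force: [-0.7, -0.2, 0.2]
gripper_width: -0.003
grasp_force: 0.0
```

move_arm([
  {"x": 0,"y": 0,"z": 45,"wx": 0,"wy": 0,"wz": 0,"grip": -1},
  {"x": 0,"y": 0,"z": 45,"wx": 0,"wy": 0,"wz": 0,"grip": -1},
  {"x": 0,"y": 0,"z": 45,"wx": 0,"wy": 0,"wz": 0,"grip": -1},
  {"x": 0,"y": 0,"z": 35,"wx": 0,"wy": 0,"wz": 0,"grip": -1},
  {"x": 0,"y": 0,"z": 0,"wx": 0,"wy": 0,"wz": 0,"grip": -1},
])

```text
time: 9.9
position: [0.6295, 0.2, 0.0685]
tcp_rot: [-2.225, -2.212, 0.012]
contact_force: [-1.1, -0.7, -0.5]
gripper_width: 0.002
grasp_force: 0.0
```

move_arm([
  {"x": -6,"y": 0,"z": 0,"wx": 0,"wy": 0,"wz": 0,"grip": -1},
  {"x": -6,"y": 0,"z": 0,"wx": 0,"wy": 0,"wz": 0,"grip": -1},
  {"x": -6,"y": 0,"z": 0,"wx": 0,"wy": 0,"wz": 0,"grip": -1},
  {"x": -6,"y": 0,"z": 0,"wx": 0,"wy": 0,"wz": 0,"grip": -1},
  {"x": -6,"y": 0,"z": 0,"wx": 0,"wy": 0,"wz": 0,"grip": -1},
])

```text
time: 10.4
position: [0.6333, 0.1716, 0.0745]
tcp_rot: [2.227, 2.215, 0.003]
contact_force: [0.2, 1.1, 1.5]
gripper_width: -0.001
grasp_force: 0.6
```

move_arm([
  {"x": -6,"y": 0,"z": 0,"wx": 0,"wy": 0,"wz": 0,"grip": -1},
  {"x": -6,"y": 0,"z": 0,"wx": 0,"wy": 0,"wz": 0,"grip": -1},
  {"x": -6,"y": 0,"z": 0,"wx": 0,"wy": 0,"wz": 0,"grip": -1},
  {"x": -6,"y": 0,"z": 0,"wx": 0,"wy": 0,"wz": 0,"grip": -1},
  {"x": 0,"y": 0,"z": 0,"wx": 0,"wy": 0,"wz": 0,"grip": -1},
])

```text
time: 10.9
position: [0.6324, 0.1471, 0.0731]
tcp_rot: [-2.228, -2.215, 0.001]
contact_force: [-0.3, -0.7, 0.3]
gripper_width: 0.001
grasp_force: 0.0
```

```bash
python3 - <<'E'
from h import *
look('side','w6')
a=cv2.imread('pics/raw_w6.png')[130:280,150:350]; cv2.imwrite('pics/w6.png',cv2.resize(a,None,fx=4,fy=4,interpolation=cv2.INTER_CUBIC))
E
```

```text
t 10.9 p [0.6324 0.1471 0.0731] yaw 89.66 q [ 0.23  0.54  0.01  1.04 -0.    1.81] F [-0.3 -0.7  0.3] w 0.001 gf 0.0
```

View pics/w6.png

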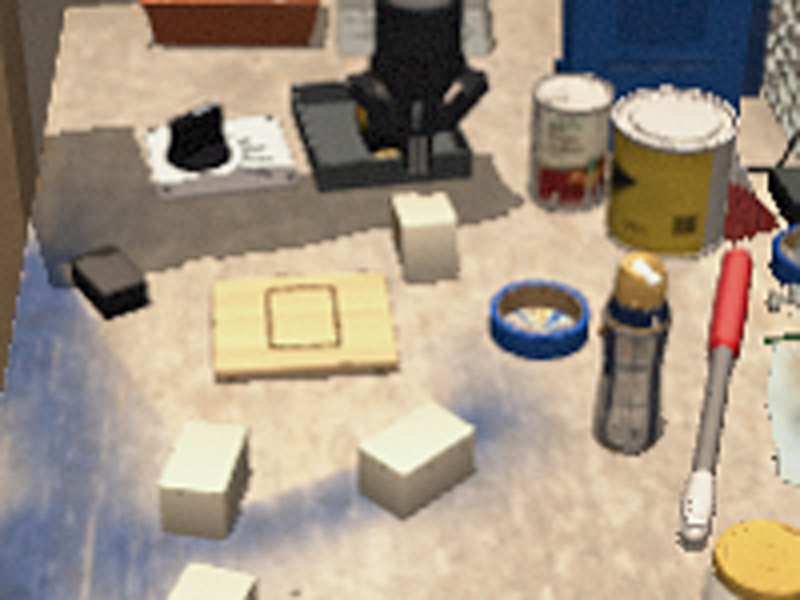

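The carton at (428,237) in the crop still looks tall, so I'll check its outline numerically.

```bash
python3 - <<'E'
from h import *
f=lambda p:np.array([(150+(x+.5)/4-.5,130+(y+.5)/4-.5) for x,y in p])
b=[(404,281),(458,277)]; t=[(400,227),(457,222)]; k=[(392,197),(447,194)]
print(px2w('side',f(b),0).round(3)); 
for z in(.045,.06,.076): print(z,px2w('side',f(t),z)[:,:2].round(3).tolist(),px2w('side',f(k),z)[:,:2].round(3).tolist())
E
```

```text
[[0.612 0.063 0.   ]
 [0.66  0.066 0.   ]]
0.045 [[0.61, 0.08], [0.66, 0.085]] [[0.607, 0.131], [0.656, 0.132]]
0.06 [[0.608, 0.057], [0.657, 0.061]] [[0.605, 0.106], [0.653, 0.108]]
0.076 [[0.605, 0.031], [0.653, 0.035]] [[0.603, 0.08], [0.65, 0.081]]
```

move_arm([
  {"x": 3,"y": 0,"z": -40,"wx": 0,"wy": 0,"wz": 0,"grip": 1},
  {"x": 0,"y": 0,"z": -45,"wx": 0,"wy": 0,"wz": 0,"grip": 1},
  {"x": 0,"y": 0,"z": -45,"wx": 0,"wy": 0,"wz": 0,"grip": 1},
  {"x": -40,"y": 0,"z": -30,"wx": 0,"wy": 0,"wz": 0,"grip": 1},
  {"x": -45,"y": 0,"z": 0,"wx": 0,"wy": 0,"wz": 0,"grip": 1},
])

```text
time: 11.45
position: [0.6341, 0.067, 0.2383]
tcp_rot: [2.22, 2.216, 0.01]
contact_force: [0.8, -0.4, -1.0]
gripper_width: 0.846
grasp_force: 0.0
```

move_arm([
  {"x": -45,"y": 0,"z": 0,"wx": 0,"wy": 0,"wz": 0,"grip": 1},
  {"x": 0,"y": 0,"z": 0,"wx": 0,"wy": 0,"wz": 0,"grip": 1},
  {"x": 0,"y": 0,"z": 0,"wx": 0,"wy": 0,"wz": 0,"grip": 1},
  {"x": 0,"y": 0,"z": 0,"wx": 0,"wy": 0,"wz": 0,"grip": 1},
  {"x": 0,"y": 0,"z": 0,"wx": 0,"wy": 0,"wz": 0,"grip": 1},
])

```text
time: 11.95
position: [0.6319, 0.0222, 0.2331]
tcp_rot: [-2.225, -2.217, 0.0]
contact_force: [0.1, 0.1, 0.6]
gripper_width: 1.001
grasp_force: 0.0
```

```bash
python3 - <<'E'
from h import *
look('wrist','w7')
E
```

```text
t 11.95 p [0.6319 0.0222 0.2331] yaw 89.79 q [0.03 0.43 0.25 1.39 0.   1.61] F [0.1 0.1 0.6] w 1.001 gf 0.0
```

View pics/w7.png

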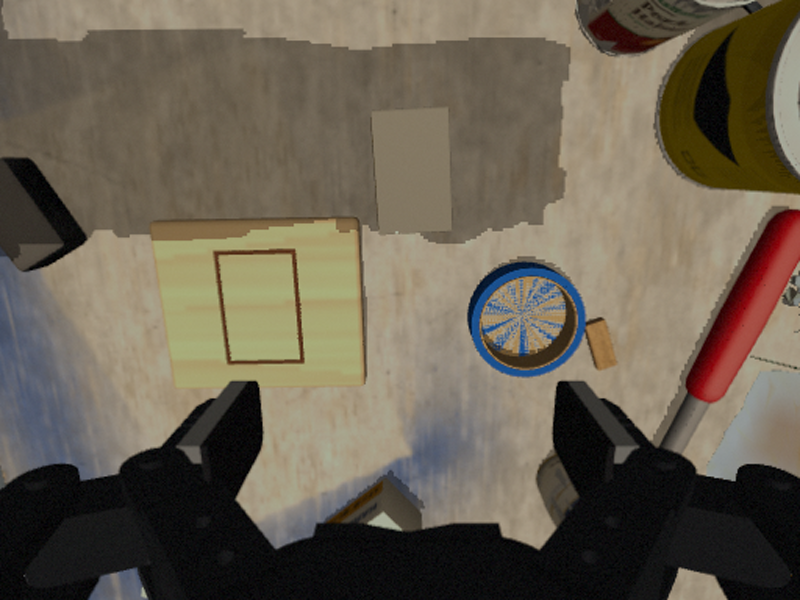

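The carton now lies at corners (373,112), (449,107), (452,231) and (378,233), clear of the board and ring.

```bash
python3 - <<'E'
from h import *
m('wrist','c5',[(373,112),(449,107),(452,231),(378,233)],.045,'w7')
m('wrist','outline',[(216,253),(296,251),(301,361),(230,362)],.018,'w7')
go(.6325,.0945,.1331,91)
E
```

```text
c5 [[0.6113, 0.1223], [0.6576, 0.125], [0.6609, 0.0497], [0.613, 0.0485]] mean [0.6357 0.0864] edges [0.046 0.075 0.048 0.074] ang [   3.4  -87.5 -178.6   91.3]
outline [[0.4956, 0.0314], [0.5528, 0.0325], [0.5512, -0.0514], [0.4972, -0.0521]] mean [ 0.5242 -0.0099] edges [0.057 0.084 0.054 0.083] ang [   1.2  -91.1 -179.3   91.1]
go (0.6325, 0.0945, 0.1331, 91) shift [ 72.3   0.3 100. ] turn [-0.  -0.  -1.2] rows 3.0 1.0
```

move_arm([
  {"x": 32,"y": 2,"z": 0,"wx": 0,"wy": 0,"wz": 0,"grip": 1},
  {"x": 32,"y": 2,"z": 0,"wx": 0,"wy": 0,"wz": -2.2,"grip": 1},
  {"x": 0,"y": 0,"z": 45,"wx": 0,"wy": 0,"wz": 0,"grip": 1},
  {"x": 0,"y": 0,"z": 45,"wx": 0,"wy": 0,"wz": 0,"grip": 1},
  {"x": 0,"y": 0,"z": 45,"wx": 0,"wy": 0,"wz": 0,"grip": 1},
])

```text
time: 12.5
position: [0.6362, 0.0866, 0.0971]
tcp_rot: [2.181, 2.26, 0.001]
contact_force: [0.3, 0.4, -0.3]
gripper_width: 0.998
grasp_force: 0.0
```

move_arm([
  {"x": 0,"y": 0,"z": 40,"wx": 0,"wy": 0,"wz": 0,"grip": 1},
  {"x": 0,"y": 0,"z": 25,"wx": 0,"wy": 0,"wz": 0,"grip": 1},
  {"x": 0,"y": 0,"z": 10,"wx": 0,"wy": 0,"wz": 0,"grip": 1},
  {"x": 0,"y": 0,"z": 0,"wx": 0,"wy": 0,"wz": 0,"grip": 1},
  {"x": 0,"y": 0,"z": 0,"wx": 0,"wy": 0,"wz": 0,"grip": -1},
], grip_force=50)

```text
time: 13.0
position: [0.6371, 0.0855, 0.0246]
tcp_rot: [2.183, 2.258, 0.002]
contact_force: [-0.3, 0.2, 0.3]
gripper_width: 0.858
grasp_force: 0.0
```

move_arm([
  {"x": 0,"y": 0,"z": 0,"wx": 0,"wy": 0,"wz": 0,"grip": -1},
  {"x": 0,"y": 0,"z": 0,"wx": 0,"wy": 0,"wz": 0,"grip": -1},
  {"x": 0,"y": 0,"z": 0,"wx": 0,"wy": 0,"wz": 0,"grip": -1},
  {"x": 0,"y": 0,"z": 0,"wx": 0,"wy": 0,"wz": 0,"grip": -1},
  {"x": 0,"y": 0,"z": 0,"wx": 0,"wy": 0,"wz": 0,"grip": -1},
])

```text
time: 13.5
position: [0.6373, 0.0852, 0.0252]
tcp_rot: [2.183, 2.257, 0.004]
contact_force: [-0.4, 0.2, 6.7]
gripper_width: 0.553
grasp_force: 53.0
```

```bash
python3 - <<'E'
from h import *
stat()
go(.5240,-.010,.0422,90.8)
E
```

```text
t 13.5 p [0.6373 0.0852 0.0252] yaw 91.91 q [ 0.13  0.57 -0.07  0.93  0.    1.67] F [-0.4  0.2  6.7] w 0.553 gf 53.0
go (0.524, -0.01, 0.0422, 90.8) shift [ -91.3 -116.4  -17.4] turn [ 0.2 -0.   1.1] rows 3.0 1.0
```

move_arm([
  {"x": 0,"y": 0,"z": -20,"wx": 0,"wy": 0,"wz": 0,"grip": -1},
  {"x": 0,"y": 0,"z": -40,"wx": 0,"wy": 0,"wz": 0,"grip": -1},
  {"x": -31,"y": -38.8,"z": 0,"wx": 0,"wy": 0,"wz": 0,"grip": -1},
  {"x": -31,"y": -38.8,"z": 0,"wx": 0,"wy": 0,"wz": 0,"grip": -1},
  {"x": -31,"y": -38.8,"z": 0,"wx": 0,"wy": 0,"wz": 0,"grip": -1},
])

```text
time: 14.0
position: [0.5218, -0.0126, 0.0838]
tcp_rot: [2.183, 2.258, 0.001]
contact_force: [0.2, -1.0, -2.5]
gripper_width: 0.552
grasp_force: 52.7
```

move_arm([
  {"x": 0,"y": 0,"z": 0,"wx": 0,"wy": 0,"wz": 1.1,"grip": -1},
  {"x": 0,"y": 0,"z": 20,"wx": 0,"wy": 0,"wz": 0,"grip": -1},
  {"x": 0,"y": 0,"z": 10,"wx": 0,"wy": 0,"wz": 0,"grip": -1},
  {"x": 0,"y": 0,"z": 0,"wx": 0,"wy": 0,"wz": 0,"grip": -1},
  {"x": 0,"y": 0,"z": 0,"wx": 0,"wy": 0,"wz": 0,"grip": -1},
])

```text
time: 14.5
position: [0.5232, -0.0116, 0.0533]
tcp_rot: [-2.205, -2.237, 0.001]
contact_force: [-1.0, 0.5, -2.5]
gripper_width: 0.553
grasp_force: 52.9
```

```bash
python3 - <<'E'
from h import *
stat()
go(.5240,-.0112,.0442,90.8)
E
```

```text
t 14.5 p [ 0.5232 -0.0116  0.0533] yaw 90.83 q [-0.02  0.37 -0.34  0.86  0.    1.53] F [-1.   0.5 -2.5] w 0.553 gf 52.9
go (0.524, -0.0112, 0.0442, 90.8) shift [0.4 0.8 9.1] turn [-0. -0.  0.] rows 1.0 1.0
```

move_arm([
  {"x": 0.5,"y": 0.5,"z": 5,"wx": 0,"wy": 0,"wz": 0,"grip": -1},
  {"x": 0,"y": 0,"z": 4.5,"wx": 0,"wy": 0,"wz": 0,"grip": -1},
  {"x": 0,"y": 0,"z": 0,"wx": 0,"wy": 0,"wz": 0,"grip": -1},
  {"x": 0,"y": 0,"z": 0,"wx": 0,"wy": 0,"wz": 0,"grip": 0.6},
  {"x": 0,"y": 0,"z": 0,"wx": 0,"wy": 0,"wz": 0,"grip": 0.6},
])

```text
time: 15.0
position: [0.5238, -0.0113, 0.0441]
tcp_rot: [2.205, 2.237, 0.001]
contact_force: [0.6, 0.3, -0.9]
gripper_width: 0.801
grasp_force: 0.0
```

move_arm([
  {"x": 0,"y": 0,"z": 0,"wx": 0,"wy": 0,"wz": 0,"grip": 0.6},
  {"x": 0,"y": 0,"z": 0,"wx": 0,"wy": 0,"wz": 0,"grip": 0.6},
  {"x": 0,"y": 0,"z": -30,"wx": 0,"wy": 0,"wz": 0,"grip": 0.6},
  {"x": 0,"y": 0,"z": -50,"wx": 0,"wy": 0,"wz": 0,"grip": 1},
  {"x": 0,"y": 0,"z": -50,"wx": 0,"wy": 0,"wz": 0,"grip": 1},
])

```text
time: 15.5
position: [0.5228, -0.0113, 0.175]
tcp_rot: [-2.205, -2.236, 0.002]
contact_force: [1.7, 0.1, 0.1]
gripper_width: 1.001
grasp_force: 0.0
```

move_arm([
  {"x": -46,"y": 0,"z": -9,"wx": 0,"wy": 0,"wz": 0,"grip": 1},
  {"x": -46,"y": 0,"z": -9,"wx": 0,"wy": 0,"wz": 0,"grip": 1},
  {"x": -46,"y": 0,"z": -9,"wx": 0,"wy": 0,"wz": 0,"grip": 1},
  {"x": -46,"y": 0,"z": -9,"wx": 0,"wy": 0,"wz": 0,"grip": 1},
  {"x": -46,"y": 0,"z": -9,"wx": 0,"wy": 0,"wz": 0,"grip": 1},
])

```text
time: 16.0
position: [0.5265, -0.2431, 0.2195]
tcp_rot: [2.205, 2.237, 0.0]
contact_force: [0.9, 0.9, 0.6]
gripper_width: 1.003
grasp_force: 0.0
```

move_arm([
  {"x": -46,"y": 0,"z": -9,"wx": 0,"wy": 0,"wz": 0,"grip": 1},
  {"x": -46,"y": 0,"z": -9,"wx": 0,"wy": 0,"wz": 0,"grip": 1},
  {"x": -46,"y": 0,"z": -9,"wx": 0,"wy": 0,"wz": 0,"grip": 1},
  {"x": -42,"y": 0,"z": -9,"wx": 0,"wy": 0,"wz": 0,"grip": 1},
  {"x": 0,"y": 0,"z": 0,"wx": 0,"wy": 0,"wz": 0,"grip": 1},
])

```text
time: 16.5
position: [0.5288, -0.4264, 0.2547]
tcp_rot: [2.209, 2.231, -0.001]
contact_force: [0.1, 1.3, -0.4]
gripper_width: 1.004
grasp_force: 0.0
```

```bash
python3 - <<'E'
from h import *
look('wrist','w8')
E
```

```text
t 16.5 p [ 0.5288 -0.4264  0.2547] yaw 90.56 q [-0.68  0.51  0.44  1.5  -0.    0.88] F [ 0.1  1.3 -0.4] w 1.004 gf 0.0
```

View pics/w8.png

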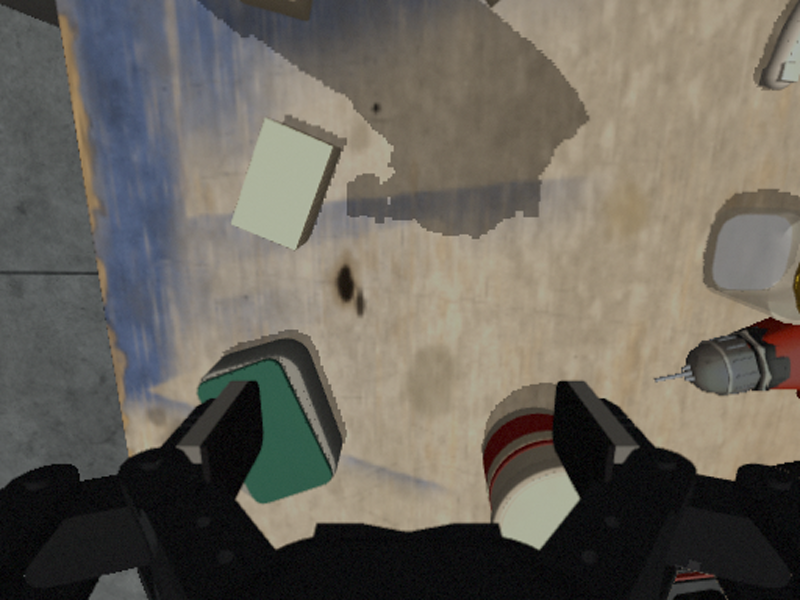

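Only carton C is fully in view, with its top at (267,119), (333,147), (298,248) and (232,224). Carton A's end shows at the top edge.

```bash
python3 - <<'E'
from h import *
m('wrist','C',[(267,119),(333,147),(298,248),(232,224)],.045,'w8')
go(.443,-.375,.2547,71)
E
```

```text
C [[0.4363, -0.3298], [0.4789, -0.347], [0.4525, -0.4146], [0.4077, -0.3983]] mean [ 0.4438 -0.3724] edges [0.046 0.073 0.048 0.074] ang [ -21.9 -111.4  160.    67.3]
go (0.443, -0.375, 0.2547, 71) shift [ 49.8 -85.3  -0.5] turn [ 0.   0.  19.6] rows 2.0 3.0
```

move_arm([
  {"x": 18.3,"y": -28.1,"z": 0,"wx": 0,"wy": 0,"wz": 0,"grip": 1},
  {"x": 18.3,"y": -28.1,"z": 0,"wx": 0,"wy": 0,"wz": 0,"grip": 1},
  {"x": 18.3,"y": -28.1,"z": 0,"wx": 0,"wy": 0,"wz": 0,"grip": 1},
  {"x": 0,"y": 0,"z": 0,"wx": 0,"wy": 0,"wz": 7.4,"grip": 1},
  {"x": 0,"y": 0,"z": 0,"wx": 0,"wy": 0,"wz": 7.4,"grip": 1},
])

```text
time: 17.05
position: [0.4433, -0.3657, 0.2554]
tcp_rot: [2.479, 1.929, 0.0]
contact_force: [0.0, -0.4, -1.5]
gripper_width: 1.002
grasp_force: 0.0
```

move_arm([
  {"x": 0,"y": 0,"z": 0,"wx": 0,"wy": 0,"wz": 7.3,"grip": 1},
  {"x": 0,"y": 0,"z": 40,"wx": 0,"wy": 0,"wz": 0,"grip": 1},
  {"x": 0,"y": 0,"z": 40,"wx": 0,"wy": 0,"wz": 0,"grip": 1},
  {"x": 0,"y": 0,"z": 40,"wx": 0,"wy": 0,"wz": 0,"grip": 1},
  {"x": 0,"y": 0,"z": 0,"wx": 0,"wy": 0,"wz": 0,"grip": 1},
])

```text
time: 17.55
position: [0.4416, -0.3642, 0.1302]
tcp_rot: [-2.585, -1.769, 0.004]
contact_force: [-0.4, 0.5, 0.6]
gripper_width: 0.996
grasp_force: 0.0
```

```bash
cat >> h.py <<'E'
def topquad(fn,z,seed):
    "carton top face by colour: flood from seed (800x600 px), min-area rectangle of its back-projection"
    im=cv2.imread('pics/raw_'+fn+'.png'); im=cv2.GaussianBlur(im,(3,3),0); mask=np.zeros((im.shape[0]+2,im.shape[1]+2),np.uint8)
    cv2.floodFill(im,mask,(int(seed[0]*.64),int(seed[1]*.64)),(0,0,255),(7,)*3,(7,)*3,4|cv2.FLOODFILL_FIXED_RANGE*0|(255<<8))
    c=max(cv2.findContours(mask[1:-1,1:-1],cv2.RETR_EXTERNAL,cv2.CHAIN_APPROX_NONE)[0],key=cv2.contourArea)
    s=np.load(fn+'.npy',allow_pickle=True).item(); w=px2w('wrist',c[:,0].astype(float),z,s)[:,:2]
    r=cv2.minAreaRect((w*1000).astype(np.float32)); b=cv2.boxPoints(r); e=np.diff(b[:3],axis=0); L=e[np.argmax(np.linalg.norm(e,axis=1))]
    print('top centre',(np.array(r[0])/1000).round(4),'size',np.round(r[1],1),'long axis',round(float(np.degrees(np.arctan2(L[1],L[0])))%180,1))
E
python3 - <<'E'
from h import *
look('wrist','w9')
s=np.load('w9.npy',allow_pickle=True).item()
p=w2px('wrist',[[.4438,-.3724,.045]],s)[0]/.64; print(p)
topquad('w9',.045,p)
go(.4438,-.3724,.024,68.5)
E
```

```text
t 17.55 p [ 0.4416 -0.3642  0.1302] yaw 68.77 q [-0.69  0.38 -0.1   1.1   0.    1.25] F [-0.4  0.5  0.6] w 0.996 gf 0.0
[419.12772338 333.28796662]
top centre [ 0.4349 -0.3585] size [258.9 408.3] long axis 158.6
go (0.4438, -0.3724, 0.024, 68.5) shift [ -6.4   3.9 109.3] turn [-0.3 -0.1  0.3] rows 3.0 1.0
```

move_arm([
  {"x": -6.4,"y": 3.9,"z": 30,"wx": 0,"wy": 0,"wz": 0,"grip": 1},
  {"x": 0,"y": 0,"z": 40,"wx": 0,"wy": 0,"wz": 0,"grip": 1},
  {"x": 0,"y": 0,"z": 25,"wx": 0,"wy": 0,"wz": 0,"grip": 1},
  {"x": 0,"y": 0,"z": 13,"wx": 0,"wy": 0,"wz": 0,"grip": 1},
  {"x": 0,"y": 0,"z": 0,"wx": 0,"wy": 0,"wz": 0,"grip": 1},
])

```text
time: 18.1
position: [0.4458, -0.3748, 0.0272]
tcp_rot: [-2.593, -1.773, 0.0]
contact_force: [-0.0, 0.7, 0.1]
gripper_width: 1.005
grasp_force: 0.0
```

move_arm([
  {"x": 0,"y": 0,"z": 0,"wx": 0,"wy": 0,"wz": 0,"grip": -1},
  {"x": 0,"y": 0,"z": 0,"wx": 0,"wy": 0,"wz": 0,"grip": -1},
  {"x": 0,"y": 0,"z": 0,"wx": 0,"wy": 0,"wz": 0,"grip": -1},
  {"x": 0,"y": 0,"z": 0,"wx": 0,"wy": 0,"wz": 0,"grip": -1},
  {"x": 0,"y": 0,"z": 0,"wx": 0,"wy": 0,"wz": 0,"grip": -1},
])

```text
time: 18.6
position: [0.4461, -0.3755, 0.0285]
tcp_rot: [2.592, 1.772, 0.001]
contact_force: [-2.0, 0.5, 6.7]
gripper_width: 0.551
grasp_force: 52.2
```

```bash
python3 - <<'E'
from h import *
stat()
go(.4438,-.3724,.0890,68.5)
go(.5240,-.0112,.1420,90.8)
E
```

```text
t 18.6 p [ 0.4461 -0.3755  0.0285] yaw 68.71 q [-0.7   0.48 -0.23  0.86 -0.    1.24] F [-2.   0.5  6.7] w 0.551 gf 52.2
go (0.4438, -0.3724, 0.089, 68.5) shift [  2.   -3.1 -60.5] turn [0.1 0.  0.2] rows 2.0 1.0
go (0.524, -0.0112, 0.142, 90.8) shift [ 367.6  -59.5 -113.9] turn [  0.1   0.1 -22.1] rows 8.0 3.0
```

move_arm([
  {"x": 0,"y": 0,"z": -30,"wx": 0,"wy": 0,"wz": 0,"grip": -1},
  {"x": 0,"y": 0,"z": -45,"wx": 0,"wy": 0,"wz": 0,"grip": -1},
  {"x": 45.9,"y": -7.4,"z": -7,"wx": 0,"wy": 0,"wz": 0,"grip": -1},
  {"x": 45.9,"y": -7.4,"z": -7,"wx": 0,"wy": 0,"wz": 0,"grip": -1},
  {"x": 45.9,"y": -7.4,"z": -7,"wx": 0,"wy": 0,"wz": 0,"grip": -1},
])

```text
time: 19.1
position: [0.475, -0.2375, 0.1239]
tcp_rot: [2.594, 1.77, 0.001]
contact_force: [0.2, -0.7, -3.5]
gripper_width: 0.552
grasp_force: 53.5
```

move_arm([
  {"x": 45.9,"y": -7.4,"z": -7,"wx": 0,"wy": 0,"wz": 0,"grip": -1},
  {"x": 45.9,"y": -7.4,"z": -7,"wx": 0,"wy": 0,"wz": 0,"grip": -1},
  {"x": 45.9,"y": -7.4,"z": -7,"wx": 0,"wy": 0,"wz": 0,"grip": -1},
  {"x": 45.9,"y": -7.4,"z": -7,"wx": 0,"wy": 0,"wz": 0,"grip": -1},
  {"x": 45.9,"y": -7.4,"z": -7,"wx": 0,"wy": 0,"wz": 0,"grip": -1},
])

```text
time: 19.6
position: [0.5238, -0.0094, 0.1588]
tcp_rot: [2.593, 1.772, 0.001]
contact_force: [0.6, -0.7, -4.1]
gripper_width: 0.555
grasp_force: 53.5
```

move_arm([
  {"x": 0,"y": 0,"z": 0,"wx": 0,"wy": 0,"wz": -7.4,"grip": -1},
  {"x": 0,"y": 0,"z": 0,"wx": 0,"wy": 0,"wz": -7.4,"grip": -1},
  {"x": 0,"y": 0,"z": 0,"wx": 0,"wy": 0,"wz": -7.3,"grip": -1},
  {"x": 0,"y": 0,"z": 0,"wx": 0,"wy": 0,"wz": 0,"grip": -1},
  {"x": 0,"y": 0,"z": 0,"wx": 0,"wy": 0,"wz": 0,"grip": -1},
])

```text
time: 20.1
position: [0.5237, -0.0113, 0.1581]
tcp_rot: [2.21, 2.233, 0.0]
contact_force: [0.2, 0.0, -3.0]
gripper_width: 0.547
grasp_force: 53.5
```

```bash
python3 - <<'E'
from h import *
stat()
go(.5240,-.012,.1020,90.8)
E
```

```text
t 20.1 p [ 0.5237 -0.0113  0.1581] yaw 90.59 q [-0.02  0.28 -0.18  1.11  0.    1.54] F [ 0.2  0.  -3. ] w 0.547 gf 53.5
go (0.524, -0.012, 0.102, 90.8) shift [-0.7  0.3 56.1] turn [ 0.  -0.  -0.2] rows 2.0 1.0
```

move_arm([
  {"x": -0.7,"y": 0.3,"z": 30,"wx": 0,"wy": 0,"wz": 0,"grip": -1},
  {"x": 0,"y": 0,"z": 20,"wx": 0,"wy": 0,"wz": 0,"grip": -1},
  {"x": 0,"y": 0,"z": 10,"wx": 0,"wy": 0,"wz": 0,"grip": -1},
  {"x": 0,"y": 0,"z": 5.5,"wx": 0,"wy": 0,"wz": 0,"grip": -1},
  {"x": 0,"y": 0,"z": 0,"wx": 0,"wy": 0,"wz": 0,"grip": -1},
])

```text
time: 20.6
position: [0.5243, -0.0121, 0.0925]
tcp_rot: [2.207, 2.235, 0.001]
contact_force: [-0.7, -0.2, -2.9]
gripper_width: 0.55
grasp_force: 53.4
```

move_arm([
  {"x": 0,"y": 0,"z": 0,"wx": 0,"wy": 0,"wz": 0,"grip": -1},
  {"x": 0,"y": 0,"z": 0,"wx": 0,"wy": 0,"wz": 0,"grip": -1},
  {"x": 0,"y": 0,"z": 0,"wx": 0,"wy": 0,"wz": 0,"grip": 0.6},
  {"x": 0,"y": 0,"z": 0,"wx": 0,"wy": 0,"wz": 0,"grip": 0.6},
  {"x": 0,"y": 0,"z": 0,"wx": 0,"wy": 0,"wz": 0,"grip": 0.6},
])

```text
time: 21.1
position: [0.5244, -0.012, 0.0927]
tcp_rot: [2.205, 2.237, 0.001]
contact_force: [0.6, 0.3, -0.1]
gripper_width: 0.801
grasp_force: 0.0
```

move_arm([
  {"x": 0,"y": 0,"z": 0,"wx": 0,"wy": 0,"wz": 0,"grip": 0.6},
  {"x": 0,"y": 0,"z": -30,"wx": 0,"wy": 0,"wz": 0,"grip": 0.6},
  {"x": 0,"y": 0,"z": -45,"wx": 0,"wy": 0,"wz": 0,"grip": 1},
  {"x": 0,"y": 0,"z": -45,"wx": 0,"wy": 0,"wz": 0,"grip": 1},
  {"x": 0,"y": 0,"z": -45,"wx": 0,"wy": 0,"wz": 0,"grip": 1},
])

```text
time: 21.6
position: [0.5237, -0.012, 0.2592]
tcp_rot: [-2.206, -2.237, -0.0]
contact_force: [2.1, 0.3, 0.7]
gripper_width: 0.999
grasp_force: 0.0
```

move_arm([
  {"x": -45,"y": 0,"z": 0,"wx": 0,"wy": 0,"wz": 0,"grip": 1},
  {"x": -45,"y": 0,"z": 0,"wx": 0,"wy": 0,"wz": 0,"grip": 1},
  {"x": -45,"y": 0,"z": 0,"wx": 0,"wy": 0,"wz": 0,"grip": 1},
  {"x": -45,"y": 0,"z": 0,"wx": 0,"wy": 0,"wz": 0,"grip": 1},
  {"x": 0,"y": 0,"z": 0,"wx": 0,"wy": 0,"wz": 0,"grip": 1},
])

```text
time: 22.1
position: [0.5264, -0.1966, 0.2569]
tcp_rot: [2.21, 2.231, -0.001]
contact_force: [-0.6, 1.1, -0.6]
gripper_width: 0.996
grasp_force: 0.0
```

move_arm([
  {"x": -45,"y": 0,"z": 0,"wx": 0,"wy": 0,"wz": 0,"grip": 1},
  {"x": 0,"y": 0,"z": 0,"wx": 0,"wy": 0,"wz": 0,"grip": 1},
  {"x": 0,"y": 0,"z": 0,"wx": 0,"wy": 0,"wz": 0,"grip": 1},
  {"x": 0,"y": 0,"z": 0,"wx": 0,"wy": 0,"wz": 0,"grip": 1},
  {"x": 0,"y": 0,"z": 0,"wx": 0,"wy": 0,"wz": 0,"grip": 1},
])

```text
time: 22.6
position: [0.5273, -0.2359, 0.2575]
tcp_rot: [-2.204, -2.238, -0.0]
contact_force: [-0.1, 0.0, -0.5]
gripper_width: 0.997
grasp_force: 0.0
```

```bash
python3 - <<'E'
from h import *
look('wrist','w10')
E
```

```text
t 22.6 p [ 0.5273 -0.2359  0.2575] yaw 90.88 q [-0.42  0.33  0.15  1.39  0.    1.13] F [-0.1  0.  -0.5] w 0.997 gf 0.0
```

View pics/w10.png

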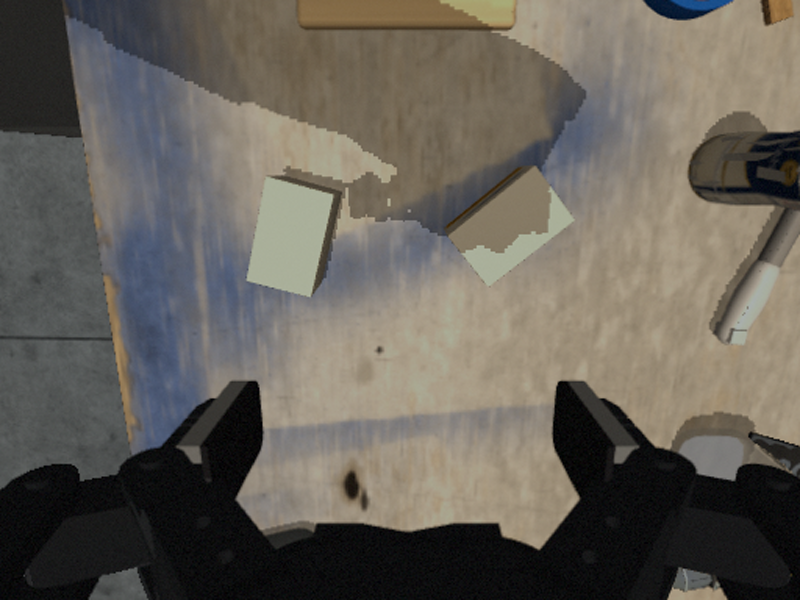

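Carton A's top is at (264,178), (333,191), (312,297) and (247,282). Carton B's is at (449,232), (535,167), (573,218) and (489,286).

```bash
python3 - <<'E'
from h import *
m('wrist','A',[(264,178),(333,191),(312,297),(247,282)],.045,'w10')
m('wrist','B',[(449,232),(535,167),(573,218),(489,286)],.045,'w10')
go(.446,-.217,.257,75); go(.596,-.211,.257,128)
E
```

```text
A [[0.4291, -0.1769], [0.4758, -0.1848], [0.4587, -0.26], [0.4124, -0.2495]] mean [ 0.444  -0.2178] edges [0.047 0.077 0.048 0.075] ang [  -9.7 -102.8  167.3   77.1]
B [[0.556, -0.2116], [0.6125, -0.1668], [0.6418, -0.2005], [0.5863, -0.2499]] mean [ 0.5992 -0.2072] edges [0.072 0.045 0.074 0.049] ang [  38.4  -48.9 -138.3  128.3]
go (0.446, -0.217, 0.257, 75) shift [ 20.2 -81.    0.5] turn [ 0.  -0.  15.9] rows 2.0 2.0
go (0.596, -0.211, 0.257, 128) shift [23.9 69.1  0.5] turn [  0.   -0.  -37.1] rows 2.0 5.0
```

move_arm([
  {"x": 13.8,"y": 36.1,"z": 0,"wx": 0,"wy": 0,"wz": 0,"grip": 1},
  {"x": 13.8,"y": 36.1,"z": 0,"wx": 0,"wy": 0,"wz": 0,"grip": 1},
  {"x": 0,"y": 0,"z": 0,"wx": 0,"wy": 0,"wz": 8.5,"grip": 1},
  {"x": 0,"y": 0,"z": 0,"wx": 0,"wy": 0,"wz": 8.5,"grip": 1},
  {"x": 0,"y": 0,"z": 0,"wx": 0,"wy": 0,"wz": 8.5,"grip": 1},
])

```text
time: 23.15
position: [0.5994, -0.2072, 0.2571]
tcp_rot: [-2.648, -1.689, 0.0]
contact_force: [-0.9, -0.1, 0.3]
gripper_width: 0.998
grasp_force: 0.0
```

move_arm([
  {"x": 0,"y": 0,"z": 0,"wx": 0,"wy": 0,"wz": 8.5,"grip": 1},
  {"x": 0,"y": 0,"z": 0,"wx": 0,"wy": 0,"wz": 8.5,"grip": 1},
  {"x": 0,"y": 0,"z": 40,"wx": 0,"wy": 0,"wz": 8.2,"grip": 1},
  {"x": 0,"y": 0,"z": 45,"wx": 0,"wy": 0,"wz": 0,"grip": 1},
  {"x": 0,"y": 0,"z": 45,"wx": 0,"wy": 0,"wz": 0,"grip": 1},
])

```text
time: 23.65
position: [0.5993, -0.2075, 0.1266]
tcp_rot: [2.95, 1.078, 0.002]
contact_force: [-0.0, -0.4, 0.1]
gripper_width: 0.998
grasp_force: 0.0
```

move_arm([
  {"x": 0,"y": 0,"z": 0,"wx": 0,"wy": 0,"wz": 0,"grip": 1},
  {"x": 0,"y": 0,"z": 0,"wx": 0,"wy": 0,"wz": 0,"grip": 1},
  {"x": 0,"y": 0,"z": 0,"wx": 0,"wy": 0,"wz": 0,"grip": 1},
  {"x": 0,"y": 0,"z": 0,"wx": 0,"wy": 0,"wz": 0,"grip": 1},
  {"x": 0,"y": 0,"z": 0,"wx": 0,"wy": 0,"wz": 0,"grip": 1},
])

```text
time: 24.15
position: [0.6, -0.2087, 0.1292]
tcp_rot: [2.949, 1.077, 0.004]
contact_force: [-0.3, -0.3, 0.3]
gripper_width: 1.001
grasp_force: 0.0
```

```bash
python3 - <<'E'
from h import *
stat()
go(.5992,-.2072,.027,40)
E
```

```text
t 24.15 p [ 0.6    -0.2087  0.1292] yaw 40.11 q [-0.33  0.48  0.05  1.14  0.    2.11] F [-0.3 -0.3  0.3] w 1.001 gf 0.0
go (0.5992, -0.2072, 0.027, 40) shift [  0.2  -1.9 102.2] turn [ 0.1 -0.1  0.1] rows 3.0 1.0
```

move_arm([
  {"x": 0,"y": -1.5,"z": 40,"wx": 0,"wy": 0,"wz": 0,"grip": 1},
  {"x": 0,"y": 0,"z": 35,"wx": 0,"wy": 0,"wz": 0,"grip": 1},
  {"x": 0,"y": 0,"z": 20,"wx": 0,"wy": 0,"wz": 0,"grip": 1},
  {"x": 0,"y": 0,"z": 7,"wx": 0,"wy": 0,"wz": 0,"grip": 1},
  {"x": 0,"y": 0,"z": 0,"wx": 0,"wy": 0,"wz": 0,"grip": 1},
])

```text
time: 24.65
position: [0.598, -0.2072, 0.0252]
tcp_rot: [-2.951, -1.077, 0.001]
contact_force: [-0.2, -0.6, 0.5]
gripper_width: 0.998
grasp_force: 0.0
```

move_arm([
  {"x": 0,"y": 0,"z": 0,"wx": 0,"wy": 0,"wz": 0,"grip": -1},
  {"x": 0,"y": 0,"z": 0,"wx": 0,"wy": 0,"wz": 0,"grip": -1},
  {"x": 0,"y": 0,"z": 0,"wx": 0,"wy": 0,"wz": 0,"grip": -1},
  {"x": 0,"y": 0,"z": 0,"wx": 0,"wy": 0,"wz": 0,"grip": -1},
  {"x": 0,"y": 0,"z": 0,"wx": 0,"wy": 0,"wz": 0,"grip": -1},
])

```text
time: 25.15
position: [0.5989, -0.2075, 0.0268]
tcp_rot: [2.95, 1.077, 0.003]
contact_force: [-0.4, 0.4, 7.4]
gripper_width: 0.554
grasp_force: 53.1
```

```bash
python3 - <<'E'
from h import *
s=stat(); p,M=pose(); print('carton rel tool mm',(M.T@(np.array([.5992,-.2072,p[2]])-p)*1000).round(1))
go(.5240,-.010,.20,90.8)
E
```

```text
t 25.15 p [ 0.5989 -0.2075  0.0268] yaw 40.11 q [-0.33  0.56 -0.09  0.92  0.    2.11] F [-0.4  0.4  7.4] w 0.554 gf 53.1
carton rel tool mm [ 0.4 -0.1  0. ]
go (0.524, -0.01, 0.2, 90.8) shift [  70.2 -199.  -173.5] turn [  0.1  -0.  -50.7] rows 6.0 6.0
```

move_arm([
  {"x": 0,"y": 0,"z": -30,"wx": 0,"wy": 0,"wz": 0,"grip": -1},
  {"x": 0,"y": 0,"z": -45,"wx": 0,"wy": 0,"wz": 0,"grip": -1},
  {"x": 0,"y": 0,"z": -45,"wx": 0,"wy": 0,"wz": 0,"grip": -1},
  {"x": 0,"y": 0,"z": -40,"wx": 0,"wy": 0,"wz": 0,"grip": -1},
  {"x": 0,"y": 0,"z": 0,"wx": 0,"wy": 0,"wz": 0,"grip": -1},
])

```text
time: 25.65
position: [0.6005, -0.2081, 0.1917]
tcp_rot: [2.946, 1.075, 0.012]
contact_force: [1.4, 0.7, -3.5]
gripper_width: 0.557
grasp_force: 53.4
```

move_arm([
  {"x": 14,"y": -39.8,"z": 0,"wx": 0,"wy": 0,"wz": 0,"grip": -1},
  {"x": 14,"y": -39.8,"z": 0,"wx": 0,"wy": 0,"wz": 0,"grip": -1},
  {"x": 14,"y": -39.8,"z": 0,"wx": 0,"wy": 0,"wz": 0,"grip": -1},
  {"x": 14,"y": -39.8,"z": 0,"wx": 0,"wy": 0,"wz": 0,"grip": -1},
  {"x": 14,"y": -39.8,"z": 0,"wx": 0,"wy": 0,"wz": 0,"grip": -1},
])

```text
time: 26.15
position: [0.522, -0.0086, 0.1845]
tcp_rot: [-2.951, -1.077, 0.002]
contact_force: [0.5, 0.6, -3.7]
gripper_width: 0.552
grasp_force: 53.6
```

move_arm([
  {"x": 0,"y": 0,"z": 0,"wx": 0,"wy": 0,"wz": -8.5,"grip": -1},
  {"x": 0,"y": 0,"z": 0,"wx": 0,"wy": 0,"wz": -8.5,"grip": -1},
  {"x": 0,"y": 0,"z": 0,"wx": 0,"wy": 0,"wz": -8.5,"grip": -1},
  {"x": 0,"y": 0,"z": 0,"wx": 0,"wy": 0,"wz": -8.5,"grip": -1},
  {"x": 0,"y": 0,"z": 0,"wx": 0,"wy": 0,"wz": -8.5,"grip": -1},
])

```text
time: 26.65
position: [0.5227, -0.0099, 0.1845]
tcp_rot: [-2.353, -2.08, 0.002]
contact_force: [-0.2, -0.8, -4.4]
gripper_width: 0.554
grasp_force: 54.0
```

move_arm([
  {"x": 0,"y": 0,"z": 0,"wx": 0,"wy": 0,"wz": -8.2,"grip": -1},
  {"x": 0,"y": 0,"z": 0,"wx": 0,"wy": 0,"wz": 0,"grip": -1},
  {"x": 0,"y": 0,"z": 0,"wx": 0,"wy": 0,"wz": 0,"grip": -1},
  {"x": 0,"y": 0,"z": 0,"wx": 0,"wy": 0,"wz": 0,"grip": -1},
  {"x": 0,"y": 0,"z": 0,"wx": 0,"wy": 0,"wz": 0,"grip": -1},
])

```text
time: 27.15
position: [0.5233, -0.0099, 0.1852]
tcp_rot: [-2.208, -2.235, 0.0]
contact_force: [0.3, 0.6, -3.2]
gripper_width: 0.549
grasp_force: 54.0
```

```bash
python3 - <<'E'
from h import *
stat()
go(.5240,-.0105,.1358,90.8)
E
```

```text
t 27.15 p [ 0.5233 -0.0099  0.1852] yaw 90.69 q [-0.02  0.26 -0.13  1.18  0.    1.54] F [ 0.3  0.6 -3.2] w 0.549 gf 54.0
go (0.524, -0.0105, 0.1358, 90.8) shift [-0.6  0.7 49.4] turn [-0.  -0.  -0.1] rows 1.0 1.0
```

move_arm([
  {"x": -0.6,"y": 0.6,"z": 25,"wx": 0,"wy": 0,"wz": 0,"grip": -1},
  {"x": 0,"y": 0,"z": 13,"wx": 0,"wy": 0,"wz": 0,"grip": -1},
  {"x": 0,"y": 0,"z": 7,"wx": 0,"wy": 0,"wz": 0,"grip": -1},
  {"x": 0,"y": 0,"z": 4,"wx": 0,"wy": 0,"wz": 0,"grip": -1},
  {"x": 0,"y": 0,"z": 0,"wx": 0,"wy": 0,"wz": 0,"grip": -1},
])

```text
time: 27.65
position: [0.524, -0.0105, 0.1362]
tcp_rot: [-2.206, -2.236, 0.0]
contact_force: [-0.0, -0.1, -3.3]
gripper_width: 0.552
grasp_force: 53.8
```

move_arm([
  {"x": 0,"y": 0,"z": 0,"wx": 0,"wy": 0,"wz": 0,"grip": -1},
  {"x": 0,"y": 0,"z": 0,"wx": 0,"wy": 0,"wz": 0,"grip": -1},
  {"x": 0,"y": 0,"z": 0,"wx": 0,"wy": 0,"wz": 0,"grip": 0.6},
  {"x": 0,"y": 0,"z": 0,"wx": 0,"wy": 0,"wz": 0,"grip": 0.6},
  {"x": 0,"y": 0,"z": 0,"wx": 0,"wy": 0,"wz": 0,"grip": 0.6},
])

```text
time: 28.15
position: [0.5243, -0.0105, 0.1368]
tcp_rot: [2.205, 2.237, 0.001]
contact_force: [-0.0, -0.5, 0.1]
gripper_width: 0.799
grasp_force: 0.0
```

move_arm([
  {"x": 0,"y": 0,"z": 0,"wx": 0,"wy": 0,"wz": 0,"grip": 0.6},
  {"x": 0,"y": 0,"z": -20,"wx": 0,"wy": 0,"wz": 0,"grip": 0.6},
  {"x": 0,"y": 0,"z": -45,"wx": 0,"wy": 0,"wz": 0,"grip": 1},
  {"x": 0,"y": 0,"z": -45,"wx": 0,"wy": 0,"wz": 0,"grip": 1},
  {"x": 0,"y": 0,"z": 0,"wx": 0,"wy": 0,"wz": 0,"grip": 1},
])

```text
time: 28.65
position: [0.5265, -0.0106, 0.2522]
tcp_rot: [2.201, 2.232, 0.01]
contact_force: [0.6, -0.2, -0.5]
gripper_width: 0.996
grasp_force: 0.0
```

move_arm([
  {"x": -41.3,"y": -16.5,"z": 0,"wx": 0,"wy": 0,"wz": 0,"grip": 1},
  {"x": -41.3,"y": -16.5,"z": 0,"wx": 0,"wy": 0,"wz": 0,"grip": 1},
  {"x": -41.3,"y": -16.5,"z": 0,"wx": 0,"wy": 0,"wz": 0,"grip": 1},
  {"x": -41.3,"y": -16.5,"z": 0,"wx": 0,"wy": 0,"wz": 0,"grip": 1},
  {"x": -41.3,"y": -16.5,"z": 0,"wx": 0,"wy": 0,"wz": 0,"grip": 1},
])

```text
time: 29.15
position: [0.4435, -0.2196, 0.2463]
tcp_rot: [2.205, 2.237, 0.0]
contact_force: [0.7, 0.2, 0.2]
gripper_width: 1.0
grasp_force: 0.0
```

move_arm([
  {"x": 0,"y": 0,"z": 40,"wx": 0,"wy": 0,"wz": 6.8,"grip": 1},
  {"x": 0,"y": 0,"z": 40,"wx": 0,"wy": 0,"wz": 6.8,"grip": 1},
  {"x": 0,"y": 0,"z": 0,"wx": 0,"wy": 0,"wz": 0,"grip": 1},
  {"x": 0,"y": 0,"z": 0,"wx": 0,"wy": 0,"wz": 0,"grip": 1},
  {"x": 0,"y": 0,"z": 0,"wx": 0,"wy": 0,"wz": 0,"grip": 1},
])

```text
time: 29.65
position: [0.4456, -0.2184, 0.1682]
tcp_rot: [2.45, 1.963, 0.002]
contact_force: [0.1, -0.8, 0.5]
gripper_width: 0.999
grasp_force: 0.0
```

```bash
python3 - <<'E'
from h import *
go(.444,-.2178,.0275,77)
look('wrist','w11')
E
```

```text
go (0.444, -0.2178, 0.0275, 77) shift [  0.3  -2.1 140.7] turn [0.1 0.  0.4] rows 3.0 1.0
t 29.65 p [ 0.4456 -0.2184  0.1682] yaw 77.4 q [-0.46  0.22 -0.23  1.12  0.    1.34] F [ 0.1 -0.8  0.5] w 0.999 gf 0.0
```

View pics/w11.png

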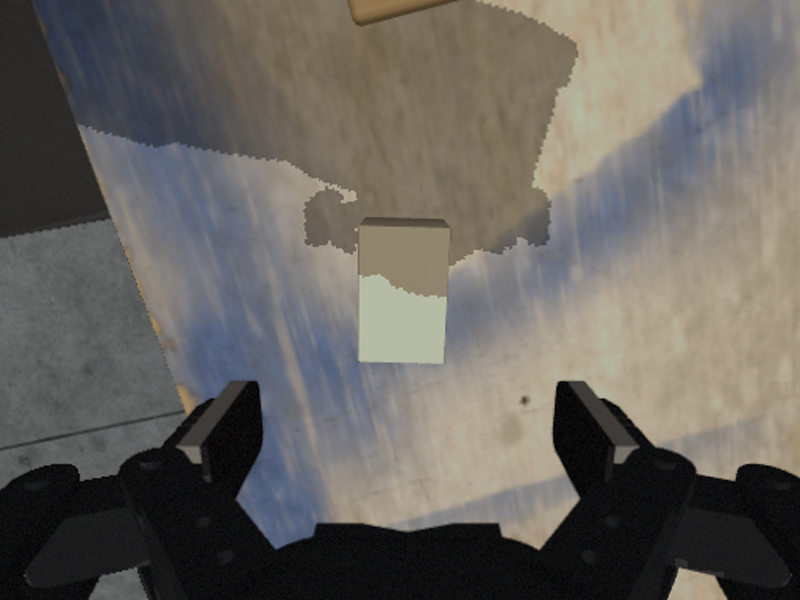

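Carton A is where expected, with its top at (359,226), (449,228), (444,363) and (359,361), square between the fingers.

move_arm([
  {"x": 0,"y": -2,"z": 40,"wx": 0,"wy": 0,"wz": 0,"grip": 1},
  {"x": 0,"y": 0,"z": 45,"wx": 0,"wy": 0,"wz": 0,"grip": 1},
  {"x": 0,"y": 0,"z": 35,"wx": 0,"wy": 0,"wz": 0,"grip": 1},
  {"x": 0,"y": 0,"z": 15,"wx": 0,"wy": 0,"wz": 0,"grip": 1},
  {"x": 0,"y": 0,"z": 5,"wx": 0,"wy": 0,"wz": 0,"grip": 1},
])

```text
time: 30.2
position: [0.4427, -0.2175, 0.0259]
tcp_rot: [-2.453, -1.962, 0.0]
contact_force: [-0.4, -0.7, 0.2]
gripper_width: 0.998
grasp_force: 0.0
```

move_arm([
  {"x": 0,"y": 0,"z": 0,"wx": 0,"wy": 0,"wz": 0,"grip": 1},
  {"x": 0,"y": 0,"z": 0,"wx": 0,"wy": 0,"wz": 0,"grip": -1},
  {"x": 0,"y": 0,"z": 0,"wx": 0,"wy": 0,"wz": 0,"grip": -1},
  {"x": 0,"y": 0,"z": 0,"wx": 0,"wy": 0,"wz": 0,"grip": -1},
  {"x": 0,"y": 0,"z": 0,"wx": 0,"wy": 0,"wz": 0,"grip": -1},
])

```text
time: 30.7
position: [0.4433, -0.2181, 0.0276]
tcp_rot: [2.454, 1.959, 0.002]
contact_force: [0.1, -0.1, 8.5]
gripper_width: 0.55
grasp_force: 50.6
```

move_arm([
  {"x": 0,"y": 0,"z": 0,"wx": 0,"wy": 0,"wz": 0,"grip": -1},
  {"x": 0,"y": 0,"z": 0,"wx": 0,"wy": 0,"wz": 0,"grip": -1},
  {"x": 0,"y": 0,"z": 0,"wx": 0,"wy": 0,"wz": 0,"grip": -1},
  {"x": 0,"y": 0,"z": 0,"wx": 0,"wy": 0,"wz": 0,"grip": -1},
  {"x": 0,"y": 0,"z": 0,"wx": 0,"wy": 0,"wz": 0,"grip": -1},
])

```text
time: 31.2
position: [0.4433, -0.2181, 0.0276]
tcp_rot: [2.453, 1.959, 0.002]
contact_force: [-0.5, 0.2, 8.8]
gripper_width: 0.553
grasp_force: 50.6
```

```bash
python3 - <<'E'
from h import *
m('wrist','A',[(359,226),(449,228),(444,363),(359,361)],.045,'w11')
s=stat(); p,M=pose(); print('carton rel tool mm',(M.T@(np.array([.444,-.2178,p[2]])-p)*1000).round(1))
go(.5240,-.010,.24,90.8)
E
```

```text
A [[0.4301, -0.1759], [0.4751, -0.187], [0.4577, -0.2597], [0.4119, -0.2482]] mean [ 0.4437 -0.2177] edges [0.046 0.075 0.047 0.075] ang [ -13.9 -103.4  165.9   75.9]
t 31.2 p [ 0.4433 -0.2181  0.0276] yaw 77.21 q [-0.46  0.36 -0.45  0.76  0.    1.34] F [-0.5  0.2  8.8] w 0.553 gf 50.6
carton rel tool mm [0.4 0.6 0. ]
go (0.524, -0.01, 0.24, 90.8) shift [ 220.7   33.1 -212.4] turn [  0.1   0.  -13.6] rows 7.0 2.0
```

move_arm([
  {"x": 0,"y": 0,"z": -30,"wx": 0,"wy": 0,"wz": 0,"grip": -1},
  {"x": 0,"y": 0,"z": -45,"wx": 0,"wy": 0,"wz": 0,"grip": -1},
  {"x": 0,"y": 0,"z": -45,"wx": 0,"wy": 0,"wz": 0,"grip": -1},
  {"x": 0,"y": 0,"z": -45,"wx": 0,"wy": 0,"wz": 0,"grip": -1},
  {"x": 0,"y": 0,"z": -42,"wx": 0,"wy": 0,"wz": 0,"grip": -1},
])

```text
time: 31.7
position: [0.4421, -0.2176, 0.2358]
tcp_rot: [2.454, 1.96, 0.001]
contact_force: [1.1, 0.9, -3.7]
gripper_width: 0.552
grasp_force: 53.8
```

move_arm([
  {"x": 44.1,"y": 6.6,"z": 0,"wx": 0,"wy": 0,"wz": 0,"grip": -1},
  {"x": 44.1,"y": 6.6,"z": 0,"wx": 0,"wy": 0,"wz": 0,"grip": -1},
  {"x": 44.1,"y": 6.6,"z": 0,"wx": 0,"wy": 0,"wz": 0,"grip": -1},
  {"x": 44.1,"y": 6.6,"z": 0,"wx": 0,"wy": 0,"wz": 0,"grip": -1},
  {"x": 44.1,"y": 6.6,"z": 0,"wx": 0,"wy": 0,"wz": 0,"grip": -1},
])

```text
time: 32.2
position: [0.5236, -0.0083, 0.2337]
tcp_rot: [2.455, 1.96, 0.0]
contact_force: [1.5, -0.7, -2.7]
gripper_width: 0.558
grasp_force: 53.9
```

move_arm([
  {"x": 0,"y": 0,"z": 0,"wx": 0,"wy": 0,"wz": -6.8,"grip": -1},
  {"x": 0,"y": 0,"z": 0,"wx": 0,"wy": 0,"wz": -6.8,"grip": -1},
  {"x": 0,"y": 0,"z": 0,"wx": 0,"wy": 0,"wz": 0,"grip": -1},
  {"x": 0,"y": 0,"z": 0,"wx": 0,"wy": 0,"wz": 0,"grip": -1},
  {"x": 0,"y": 0,"z": 0,"wx": 0,"wy": 0,"wz": 0,"grip": -1},
])

```text
time: 32.7
position: [0.5233, -0.0103, 0.2334]
tcp_rot: [-2.209, -2.233, -0.0]
contact_force: [0.6, -0.5, -3.3]
gripper_width: 0.553
grasp_force: 53.9
```

```bash
python3 - <<'E'
from h import *
stat()
go(.5240,-.0105,.1816,90.8)
E
```

```text
t 32.7 p [ 0.5233 -0.0103  0.2334] yaw 90.63 q [-0.02  0.24 -0.04  1.3   0.    1.54] F [ 0.6 -0.5 -3.3] w 0.553 gf 53.9
go (0.524, -0.0105, 0.1816, 90.8) shift [-0.2  0.7 51.8] turn [ 0.  -0.  -0.2] rows 2.0 1.0
```

move_arm([
  {"x": 0,"y": 0.6,"z": 27,"wx": 0,"wy": 0,"wz": 0,"grip": -1},
  {"x": 0,"y": 0,"z": 13,"wx": 0,"wy": 0,"wz": 0,"grip": -1},
  {"x": 0,"y": 0,"z": 7,"wx": 0,"wy": 0,"wz": 0,"grip": -1},
  {"x": 0,"y": 0,"z": 4.5,"wx": 0,"wy": 0,"wz": 0,"grip": -1},
  {"x": 0,"y": 0,"z": 0,"wx": 0,"wy": 0,"wz": 0,"grip": -1},
])

```text
time: 33.2
position: [0.524, -0.0102, 0.1818]
tcp_rot: [-2.206, -2.236, 0.0]
contact_force: [-0.5, -0.4, -2.8]
gripper_width: 0.544
grasp_force: 53.7
```

move_arm([
  {"x": 0,"y": 0,"z": 0,"wx": 0,"wy": 0,"wz": 0,"grip": -1},
  {"x": 0,"y": 0,"z": 0,"wx": 0,"wy": 0,"wz": 0,"grip": -1},
  {"x": 0,"y": 0,"z": 0,"wx": 0,"wy": 0,"wz": 0,"grip": 0.6},
  {"x": 0,"y": 0,"z": 0,"wx": 0,"wy": 0,"wz": 0,"grip": 0.6},
  {"x": 0,"y": 0,"z": 0,"wx": 0,"wy": 0,"wz": 0,"grip": 0.6},
])

```text
time: 33.7
position: [0.5243, -0.01, 0.1822]
tcp_rot: [2.205, 2.237, 0.001]
contact_force: [-0.2, -0.3, -0.2]
gripper_width: 0.804
grasp_force: 0.0
```

move_arm([
  {"x": 0,"y": 0,"z": 0,"wx": 0,"wy": 0,"wz": 0,"grip": 0.6},
  {"x": 0,"y": 0,"z": -20,"wx": 0,"wy": 0,"wz": 0,"grip": 0.6},
  {"x": 0,"y": 0,"z": -45,"wx": 0,"wy": 0,"wz": 0,"grip": 0.6},
  {"x": 0,"y": 0,"z": -45,"wx": 0,"wy": 0,"wz": 0,"grip": 0.6},
  {"x": 0,"y": 0,"z": 0,"wx": 0,"wy": 0,"wz": 0,"grip": 0.6},
])

```text
time: 34.2
position: [0.5262, -0.01, 0.2977]
tcp_rot: [2.201, 2.232, 0.01]
contact_force: [0.6, 0.0, 0.2]
gripper_width: 0.797
grasp_force: 0.0
```

```bash
python3 - <<'E'
from h import *
stat()
s,a=snap('side','raw_w12.png'); s,b=snap('scene','raw_w12s.png')
print('side px board/column', w2px('side',[[.524,-.01,0.018],[.524,-.01,.198]]).round(), 'scene',w2px('scene',[[.524,-.01,0.018],[.524,-.01,.198]]).round())
p=w2px('side',[[.524,-.01,.108]])[0].astype(int); q=w2px('scene',[[.524,-.01,.108]])[0].astype(int)
cr=lambda im,p:cv2.resize(im[max(p[1]-75,0):p[1]+75,p[0]-50:p[0]+50],(400,600),interpolation=cv2.INTER_CUBIC)
cv2.imwrite('pics/w12.png',np.hstack([cr(a,p),cr(b,q)])[:,:,::-1]); print(p,q)
go(.4346,.2827,.12,0)
E
```

```text
t 34.2 p [ 0.5262 -0.01    0.2977] yaw 90.81 q [-0.02  0.22  0.11  1.45  0.    1.54] F [0.6 0.  0.2] w 0.797 gf 0.0
side px board/column [[226. 209.]
 [225. 161.]] scene [[282. 216.]
 [284. 157.]]
[225 185] [282 187]
go (0.4346, 0.2827, 0.12, 0) shift [293.9 -86.3 172.7] turn [ 0.1 -0.1 90.8] rows 8.0 11.0
```

View pics/w12.png

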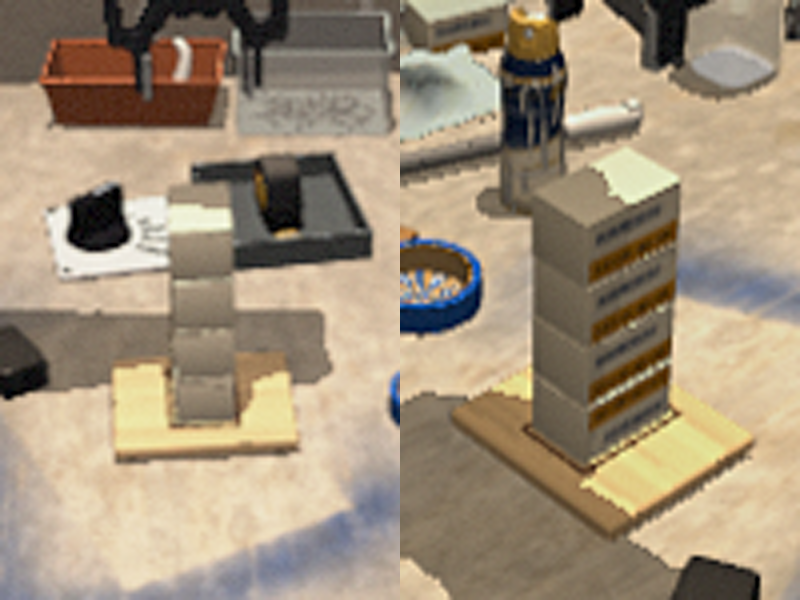

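The column of four stands square in the outline, and the tape stands in the tray. A similar box shows at top left of the scene crop, near the wall, so I'll triangulate it to see whether it can be a carton in play.

```bash
python3 - <<'E'
from h import *
from scipy.optimize import least_squares
def tri(ps,pc):
    f=lambda P:np.r_[w2px('side',[P])[0]-np.array(ps)*.64,w2px('scene',[P])[0]-np.array(pc)*.64]
    r=least_squares(f,[.9,-.25,.05]); return r.x.round(3),abs(r.fun).max().round(1)
print(tri((597,378),(403,175)),tri((608,388),(385,178)))
s,im=snap('side','raw_z.png'); a=cv2.resize(im[215:290,340:440],(400,300),interpolation=cv2.INTER_CUBIC)
s,im=snap('scene','raw_z2.png'); b=cv2.resize(im[90:165,200:300],(400,300),interpolation=cv2.INTER_CUBIC)
cv2.imwrite('pics/z.png',np.hstack([a,b])[:,:,::-1])
E
```

```text
(array([ 0.951, -0.285,  0.064]), np.float64(2.9)) (array([ 0.987, -0.274,  0.036]), np.float64(0.2))
```

View pics/z.png

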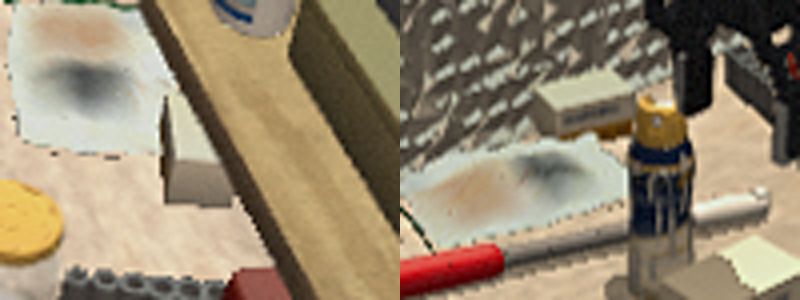

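The box is a carton lying at about (0.97, -0.28), around 1.0 m away and well out of reach, so it isn't in play. The count is four, so the dial goes to 1.40.

move_arm([
  {"x": 42,"y": -12.3,"z": 0,"wx": 0,"wy": 0,"wz": 0,"grip": 0.1},
  {"x": 42,"y": -12.3,"z": 0,"wx": 0,"wy": 0,"wz": 0,"grip": 0.1},
  {"x": 42,"y": -12.3,"z": 0,"wx": 0,"wy": 0,"wz": 0,"grip": 0.1},
  {"x": 42,"y": -12.3,"z": 0,"wx": 0,"wy": 0,"wz": 0,"grip": 0.1},
  {"x": 42,"y": -12.3,"z": 0,"wx": 0,"wy": 0,"wz": 0,"grip": 0.1},
])

```text
time: 34.9
position: [0.4583, 0.2003, 0.2905]
tcp_rot: [-2.205, -2.236, 0.003]
contact_force: [1.5, 0.5, -0.4]
gripper_width: 0.552
grasp_force: 0.0
```

move_arm([
  {"x": 42,"y": -12.3,"z": 0,"wx": 0,"wy": 0,"wz": 0,"grip": 0.1},
  {"x": 42,"y": -12.3,"z": 0,"wx": 0,"wy": 0,"wz": 0,"grip": 0.1},
  {"x": 0,"y": 0,"z": 0,"wx": 0,"wy": 0,"wz": -8.2,"grip": 0.1},
  {"x": 0,"y": 0,"z": 0,"wx": 0,"wy": 0,"wz": -8.2,"grip": 0.1},
  {"x": 0,"y": 0,"z": 0,"wx": 0,"wy": 0,"wz": -8.2,"grip": 0.1},
])

```text
time: 35.4
position: [0.4329, 0.283, 0.2902]
tcp_rot: [-1.668, -2.661, 0.004]
contact_force: [-0.3, 0.6, -0.7]
gripper_width: 0.552
grasp_force: 0.0
```

move_arm([
  {"x": 0,"y": 0,"z": 0,"wx": 0,"wy": 0,"wz": -8.2,"grip": 0.1},
  {"x": 0,"y": 0,"z": 0,"wx": 0,"wy": 0,"wz": -8.2,"grip": 0.1},
  {"x": 0,"y": 0,"z": 0,"wx": 0,"wy": 0,"wz": -8.2,"grip": 0.1},
  {"x": 0,"y": 0,"z": 0,"wx": 0,"wy": 0,"wz": -8.2,"grip": 0.1},
  {"x": 0,"y": 0,"z": 0,"wx": 0,"wy": 0,"wz": -8.2,"grip": 0.1},
])

```text
time: 35.9
position: [0.4333, 0.2824, 0.2903]
tcp_rot: [-0.633, -3.075, 0.003]
contact_force: [-0.2, -0.9, -0.4]
gripper_width: 0.551
grasp_force: 0.0
```

move_arm([
  {"x": 0,"y": 0,"z": 0,"wx": 0,"wy": 0,"wz": -8.2,"grip": 0.1},
  {"x": 0,"y": 0,"z": 0,"wx": 0,"wy": 0,"wz": -8.2,"grip": 0.1},
  {"x": 0,"y": 0,"z": 0,"wx": 0,"wy": 0,"wz": -8.2,"grip": 0.1},
  {"x": 0,"y": 0,"z": 0,"wx": 0,"wy": 0,"wz": -8.2,"grip": 0.1},
  {"x": 0,"y": 0,"z": 0,"wx": 0,"wy": 0,"wz": -8.2,"grip": 0.1},
])

```text
time: 36.4
position: [0.4333, 0.2824, 0.2904]
tcp_rot: [0.484, -3.102, 0.002]
contact_force: [-0.2, -0.2, -0.6]
gripper_width: 0.549
grasp_force: 0.0
```

move_arm([
  {"x": 0,"y": 0,"z": 40,"wx": 0,"wy": 0,"wz": -8.2,"grip": 0.1},
  {"x": 0,"y": 0,"z": 45,"wx": 0,"wy": 0,"wz": -8.2,"grip": 0.1},
  {"x": 0,"y": 0,"z": 45,"wx": 0,"wy": 0,"wz": 0,"grip": 0.1},
  {"x": 0,"y": 0,"z": 0,"wx": 0,"wy": 0,"wz": 0,"grip": 0.1},
  {"x": 0,"y": 0,"z": 0,"wx": 0,"wy": 0,"wz": 0,"grip": 0.1},
])

```text
time: 36.9
position: [0.4332, 0.2824, 0.1617]
tcp_rot: [0.912, -3.004, 0.001]
contact_force: [0.4, 0.3, 0.8]
gripper_width: 0.551
grasp_force: 0.0
```

```bash
python3 - <<'E'
from h import *
stat()
go(.4346,.2827,.036,221)
E
```

```text
t 36.9 p [0.4332 0.2824 0.1617] yaw -146.23 q [ 0.58  0.27 -0.19  1.12  0.   -0.01] F [0.4 0.3 0.8] w 0.551 gf 0.0
go (0.4346, 0.2827, 0.036, 221) shift [ -1.6  -0.5 125.7] turn [ 0.  -0.1 -7.2] rows 3.0 1.0
```

move_arm([
  {"x": -1.5,"y": -0.5,"z": 0,"wx": 0,"wy": 0,"wz": -8.5,"grip": 0.1},
  {"x": 0,"y": 0,"z": 45,"wx": 0,"wy": 0,"wz": 0,"grip": 0.1},
  {"x": 0,"y": 0,"z": 40,"wx": 0,"wy": 0,"wz": 0,"grip": 0.1},
  {"x": 0,"y": 0,"z": 25,"wx": 0,"wy": 0,"wz": 0,"grip": 0.1},
  {"x": 0,"y": 0,"z": 14,"wx": 0,"wy": 0,"wz": 0,"grip": 0.1},
])

```text
time: 37.4
position: [0.4362, 0.2838, 0.0382]
tcp_rot: [-1.133, 2.929, 0.0]
contact_force: [-0.3, 0.2, -0.4]
gripper_width: 0.548
grasp_force: 0.0
```

move_arm([
  {"x": 0,"y": 0,"z": 0,"wx": 0,"wy": 0,"wz": 0,"grip": 0.1},
  {"x": 0,"y": 0,"z": 0,"wx": 0,"wy": 0,"wz": 0,"grip": -1},
  {"x": 0,"y": 0,"z": 0,"wx": 0,"wy": 0,"wz": 0,"grip": -1},
  {"x": 0,"y": 0,"z": 0,"wx": 0,"wy": 0,"wz": 0,"grip": -1},
  {"x": 0,"y": 0,"z": 0,"wx": 0,"wy": 0,"wz": 0,"grip": -1},
], grip_force=30)

```text
time: 37.9
position: [0.4359, 0.285, 0.0401]
tcp_rot: [-1.134, 2.927, 0.005]
contact_force: [-5.2, 4.5, 7.6]
gripper_width: 0.209
grasp_force: 30.9
```

```bash
python3 - <<'E'
from h import *
s=stat(); print(s['torque'])
go(.4346,.2827,.036,168.2)
E
```

```text
t 37.9 p [0.4359 0.285  0.0401] yaw -137.65 q [ 0.58  0.38 -0.37  0.82  0.   -0.16] F [-5.2  4.5  7.6] w 0.209 gf 30.9
[ 0.90658421  0.87421249 -0.04844844]
go (0.4346, 0.2827, 0.036, 168.2) shift [ 2.6 -0.8  4.1] turn [ 0.2  0.2 54.1] rows 1.0 7.0
```

move_arm([
  {"x": 0,"y": 0.5,"z": 0,"wx": 0,"wy": 0,"wz": 6,"grip": -1},
  {"x": 0,"y": 0,"z": 0,"wx": 0,"wy": 0,"wz": 8,"grip": -1},
  {"x": 0,"y": 0,"z": 0,"wx": 0,"wy": 0,"wz": 8,"grip": -1},
  {"x": 0,"y": 0,"z": 0,"wx": 0,"wy": 0,"wz": 8,"grip": -1},
  {"x": 0,"y": 0,"z": 0,"wx": 0,"wy": 0,"wz": 8,"grip": -1},
])

```text
time: 38.4
position: [0.4364, 0.2838, 0.0401]
tcp_rot: [-0.109, 3.136, 0.001]
contact_force: [0.3, -4.7, 8.5]
gripper_width: 0.201
grasp_force: 31.2
```

move_arm([
  {"x": 0,"y": 0,"z": 0,"wx": 0,"wy": 0,"wz": 8,"grip": -1},
  {"x": 0,"y": 0,"z": 0,"wx": 0,"wy": 0,"wz": 8,"grip": -1},
  {"x": 0,"y": 0,"z": 0,"wx": 0,"wy": 0,"wz": 0,"grip": -1},
  {"x": 0,"y": 0,"z": 0,"wx": 0,"wy": 0,"wz": 0,"grip": -1},
  {"x": 0,"y": 0,"z": 0,"wx": 0,"wy": 0,"wz": 0,"grip": -1},
])

```text
time: 38.9
position: [0.4363, 0.2832, 0.04]
tcp_rot: [0.321, 3.122, -0.0]
contact_force: [1.0, -5.7, 8.9]
gripper_width: 0.207
grasp_force: 31.4
```

```bash
python3 - <<'E'
from h import *
s=stat(); print(s['torque'])
go(.4346,.2827,.036,168.2)
E
```

```text
t 38.9 p [0.4363 0.2832 0.04  ] yaw 168.26 q [ 0.58  0.38 -0.37  0.82 -0.    0.78] F [ 1.  -5.7  8.9] w 0.207 gf 31.4
[-1.48166418 -0.0194576  -0.04798559]
go (0.4346, 0.2827, 0.036, 168.2) shift [ 1.6 -0.8  4. ] turn [0.  0.2 0.1] rows 1.0 1.0
```

move_arm([
  {"x": 0,"y": 0,"z": 0,"wx": 0,"wy": 0,"wz": 0,"grip": 0.1},
  {"x": 0,"y": 0,"z": 0,"wx": 0,"wy": 0,"wz": 0,"grip": 0.1},
  {"x": 0,"y": 0,"z": 0,"wx": 0,"wy": 0,"wz": 0,"grip": 0.1},
  {"x": 0,"y": 0,"z": -20,"wx": 0,"wy": 0,"wz": 0,"grip": 0.1},
  {"x": 0,"y": 0,"z": -40,"wx": 0,"wy": 0,"wz": 0,"grip": 0.1},
])

```text
time: 39.4
position: [0.4333, 0.2826, 0.0963]
tcp_rot: [-0.319, -3.121, 0.005]
contact_force: [1.4, 0.4, 0.4]
gripper_width: 0.546
grasp_force: 0.0
```

move_arm([
  {"x": 0,"y": 0,"z": -45,"wx": 0,"wy": 0,"wz": 0,"grip": 0.1},
  {"x": 0,"y": 0,"z": -45,"wx": 0,"wy": 0,"wz": 0,"grip": 0.1},
  {"x": -40,"y": 0,"z": -20,"wx": 0,"wy": 0,"wz": 0,"grip": 0.1},
  {"x": -45,"y": 0,"z": 0,"wx": 0,"wy": 0,"wz": 0,"grip": 0.1},
  {"x": -45,"y": 0,"z": 0,"wx": 0,"wy": 0,"wz": 0,"grip": 0.1},
])

```text
time: 39.9
position: [0.564, 0.2574, 0.2095]
tcp_rot: [0.318, 3.123, 0.003]
contact_force: [-0.6, 1.1, -0.7]
gripper_width: 0.552
grasp_force: 0.0
```

move_arm([
  {"x": 0,"y": 0,"z": 0,"wx": 0,"wy": 0,"wz": 0,"grip": 0.1},
  {"x": 0,"y": 0,"z": 0,"wx": 0,"wy": 0,"wz": 0,"grip": 0.1},
  {"x": 0,"y": 0,"z": 0,"wx": 0,"wy": 0,"wz": 0,"grip": 0.1},
  {"x": 0,"y": 0,"z": 0,"wx": 0,"wy": 0,"wz": 0,"grip": 0.1},
  {"x": 0,"y": 0,"z": 0,"wx": 0,"wy": 0,"wz": 0,"grip": 0.1},
])

```text
time: 40.4
position: [0.5615, 0.2576, 0.2083]
tcp_rot: [0.318, 3.125, 0.001]
contact_force: [0.4, 0.4, 0.6]
gripper_width: 0.551
grasp_force: 0.0
```

```bash
python3 - <<'E'
from h import *
s=stat(); s,im=snap('wrist','raw_w13.png')
# rectified top view of the bar's top plane, 1 mm per cell, 70 mm square round the axis
x=np.arange(-35,36); X,Y=np.meshgrid(x,x); P=np.c_[.4346+X.ravel()/1e3,.2827+Y.ravel()/1e3,np.full(X.size,.0565)]
u=w2px('wrist',P,s).astype(np.float32).reshape(71,71,2); g=cv2.cvtColor(cv2.remap(im,u[...,0],u[...,1],cv2.INTER_LINEAR),cv2.COLOR_RGB2GRAY)
print(u.min((0,1)),u.max((0,1)))
for r in g[::-3,::3]: print(''.join('%4d'%v for v in r))
E
```

```text
t 40.4 p [0.5615 0.2576 0.2083] yaw 168.36 q [0.43 0.41 0.15 1.31 0.   0.63] F [0.4 0.4 0.6] w 0.551 gf 0.0
[208.23747  -28.119944] [309.354    82.63565]
   0   0   0   0   0   0   0 151 153 151 149 151 152 150 155 155 153 156 152 151 153 156 156 151
   0   0   0   0   0   0   0 152 152 151 150 151 154 151 154 155 153 156 152 151 152 156 155 150
   0   0   0   0   0   0   0 153 151 151 150 150 153 152 154 154 153 156 153 150 154 154 154  47
   0   0   0   0   0   0  70 152 151 152 152 149 142 119  85 103 119 149 154 148 154 154 155  58
   0   0   0   0   0   0 150 153 151 151 113  31  30  30  30  29  31  25  39 129 153 153 154 154
   0   0   0   0   0   0 151 150 151  36  29  33  30  29  31  32  28  30  31  27  60 152 154 156
   0   0   0   0   0   0 150 151  32  29  30  33  30  31  32  28  31  31  32  32  29  55 156 157
   0   0   0   0   0   0 152  40  30  28  30  31  31  30  30  30  32  32  30  32  33  29  98 156
   0   0   0   0   0  11  18  18  17  23  30  31  31  32  27  30  31  30  31  31  30  29  15 152
   0   0   0   0   0  30  28  27  24  23  19  16  12  19  26  30  30  30 
[... 681 characters left out ...]
1   7  16  18  19 130
   0   0   0   0 149 145 148  31  29  32  30  30  31  30  32  30  30  31  29  31  30  29   4 152
   0   0   0 121 149 146 151 130  29  28  30  27  30  29  32  30  31  30  30  31  32  15 148 150
   0   0   0 143 149 148 150 151  87  28  30  30  29  29  30  30  30  31  30  30  15 127 151 150
   0   0   0 136 150 149 149 152 152 140  28  29  28  32  31  30  32  30  24  23 149 149 150 150
   0   0   0 131 150 150 148 151 150 147 150 131  55  25  22  23  20  83 152 152 153 149 151 151
   0   0  18 119 150 150 147 150 151 147 150 151 150 148 150 151 148 151 152 150 155 149 149 152
   0   0 117 116 150 150 146 150 150 147 150 150 151 149 149 151 147 149 151 150 154 148 149 153
```

The white line runs at about -11.5° in world axes (target -11.8°), so the dial reads about 1.40. I'll pull the arm back and compare the column and tray with the earlier side picture.

move_arm([
  {"x": 0,"y": 0,"z": -45,"wx": 0,"wy": 0,"wz": 0,"grip": 0.1},
  {"x": 45,"y": 0,"z": -20,"wx": 0,"wy": 0,"wz": 0,"grip": 0.1},
  {"x": 45,"y": 0,"z": 0,"wx": 0,"wy": 0,"wz": 0,"grip": 0.1},
  {"x": 45,"y": 0,"z": 0,"wx": 0,"wy": 0,"wz": 0,"grip": 0.1},
  {"x": 45,"y": 0,"z": 0,"wx": 0,"wy": 0,"wz": 0,"grip": 0.1},
])

```text
time: 40.95
position: [0.384, 0.2938, 0.2732]
tcp_rot: [0.32, 3.125, 0.001]
contact_force: [-0.1, 0.9, 0.4]
gripper_width: 0.553
grasp_force: 0.0
```

move_arm([
  {"x": 0,"y": 0,"z": 0,"wx": 0,"wy": 0,"wz": 0,"grip": 0.1},
  {"x": 0,"y": 0,"z": 0,"wx": 0,"wy": 0,"wz": 0,"grip": 0.1},
  {"x": 0,"y": 0,"z": 0,"wx": 0,"wy": 0,"wz": 0,"grip": 0.1},
  {"x": 0,"y": 0,"z": 0,"wx": 0,"wy": 0,"wz": 0,"grip": 0.1},
  {"x": 0,"y": 0,"z": 0,"wx": 0,"wy": 0,"wz": 0,"grip": 0.1},
])

```text
time: 41.45
position: [0.3869, 0.2935, 0.2725]
tcp_rot: [-0.322, -3.125, 0.0]
contact_force: [0.2, -0.0, -0.6]
gripper_width: 0.55
grasp_force: 0.0
```

```bash
python3 - <<'E'
from h import *
stat()
for n,f in(('side','raw_w12.png'),('scene','raw_w12s.png')):
    a=cv2.imread('pics/'+f); s,im=snap(n,'raw_end_'+n+'.png'); b=im[:,:,::-1]
    e1=cv2.Canny(a,60,150);e2=cv2.Canny(np.ascontiguousarray(b),60,150)
    for nm,P in(('column',[[.524+i*.028,-.01+j*.042,z] for i in(-1,1) for j in(-1,1) for z in(.018,.198)]),('tape',[[.611+i*.05,.312+j*.05,z] for i in(-1,1) for j in(-1,1) for z in(.03,.07)])):
        p=w2px(n,P); l=np.maximum(p.min(0).astype(int),0);h=p.max(0).astype(int)
        A=e1[l[1]:h[1],l[0]:h[0]]>0;B=e2[l[1]:h[1],l[0]:h[0]]>0; D=cv2.dilate(B.astype(np.uint8),np.ones((3,3)))>0
        print(n,nm,'edge px',A.sum(),'still there',round((A&D).sum()/max(A.sum(),1),2))
E
```

```text
t 41.45 p [0.3869 0.2935 0.2725] yaw 168.25 q [ 0.65  0.16 -0.03  1.37  0.    0.85] F [ 0.2 -0.  -0.6] w 0.55 gf 0.0
side column edge px 249 still there 0.91
side tape edge px 131 still there 1.0
scene column edge px 859 still there 0.96
scene tape edge px 289 still there 1.0
```

The column and tape haven't moved, and the arm is clear of everything.

```bash
python3 -c "
from bench import robot
print(robot.job_done())"
```

```text
the job is handed in; nothing more can be done
None
```

I handed the job in at about 41 s, and the hand-in call gave no verdict: the tape measure is in the tray, the four reachable cartons are stacked square on the outline, the dial points to the row of 4 (about 1.40 rad) and the spray can was not touched; a fifth, similar box about 1.0 m away, out of reach, was not counted.

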